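Switch off the bottle warmer, raise its carrier and unload the bottles

ROBOT

A 7-joint arm with a two-finger parallel gripper is mounted at the origin on the work surface. World frame = base frame: x ahead of the robot, y to its left, z up, the work surface at z = 0. Lengths are in m, angles in rad, forces in N, time in s.
With the tool pointing down it reaches from about 0.4 to 0.875 m from the base axis. Payload 19.3 kg.
Tool frame: the origin (TCP) lies at the very end of the fingers, on their centre line; the grasp point (between the pads) lies 19 mm behind it; z points along the fingers, y is the direction in which the jaws open and shut (so a half turn about z gives the same grasp; the last joint's range is limited). The gripper opens to 85 mm and grips with 20 to 120 N. Pads are 22 mm wide; open, the fingers measure 114 mm over their backs; the gripper's body (76 mm by 85 mm) begins 54 mm behind the grasp point. The pads swing forward as they close: fully open they stand 13 mm farther back than shut.
Start: joints at [-1.205, 0.521, -0.036, 1.599, 0.021, 1.021, -0.113], TCP at [0.264, 0.567, 0.231] pointing down, gripper open.
Joint ranges: [-2.91, 2.91], [-0.3, 2.13], [-1.5, 1.42], [0.17, 2.43], [-1.26, 4.41], [0.16, 1.93], [-2.52, 2.52]. Speed limits (rad/s): [1.89, 1.89, 2.39, 2.39, 3.01, 3.01, 3.01].

INTERFACE

Orientations are given as [roll, pitch, yaw] about the fixed x, y, z axes, in that order (R = Rz(yaw) Ry(pitch) Rx(roll)).
In Python, from workcell import bot gives the robot as it stands. The module is installed in compiled form; this text tells all that it offers.
- The arm moves only by the shell command python3 -m inch 'ROWS' [FORCE]. ROWS is JSON, a list of rows, each an object of numbers: "dx", "dy", "dz": the shift along the tool's x, y, z in mm; "rx", "ry", "rz": the turn, a rotation vector about the tool's x, y, z in rad; "hand": the closure, from -1 (fully open) to 1 (shut), so that 0 is half open. In form: [{"dx": .., "dy": .., "dz": .., "rx": .., "ry": .., "rz": .., "hand": ..}, ...]. A call has 1 to 10 rows; each row shifts and turns the commanded pose from where the row before left it, along the tool's axes as they then stand; what a row does not reach is not made up. A row lasts 1/10 s, in which the tool goes at most 50 mm and 8.59 degrees, less where a joint would pass 70% of its speed; a pose out of reach is approached as far as the arm can. A call with a gripper value outside its range is refused whole. The fingers move at their own pace and stop on an object; FORCE is the grip in N (left out, the last holds). Time passes only in rows, so rows that do not move let the fingers close. It gives the time, the measured TCP pose, the force and the opening at its end, in the units of the state.
- bot.observe(): the state, without advancing time (a new reading comes with each control period).
- bot.grab_frame(name): name is "scene" or "side" or "wrist"; returns (picture, depth): 480x640x3 uint8, red, green, blue; 480x640 float32, m along the optical axis (not along the pixel's ray), 0 where there is no reading.
- bot.get_calibration(name): a dict with "vertical_fov" (degrees; the focal length in pixels is half the picture's height over the tangent of half this angle, whatever the lens; pixels are square), "cx", "cy" (the principal point, pixels), "origin" and "orientation" of the camera in the world. Camera axes: x right, y down, z forward; pixel columns grow to the right and rows downward; lengths in m; the calibration is good to about 2 mm. The wrist camera is an equidistant fisheye: a pixel r from the principal point sees the ray r / f radians off the axis. A picture is of the moment at which its call begins: read the wrist's pose just before it. get_calibration takes no time and is no camera call; for the wrist camera it gives the pose at the moment of the call.
- bot.job_done(): hands the job in, once; it reports no verdict.
Trained networks look in the newest picture that a camera, given by its name, has taken for a name from the list of things; names that differ only in an ending like _2 or _b are one class to them, and where a whole thing is asked for, a point or a joint stands for the part that bears it (a point fixed in the world has none). Each returns a list of dicts, best first, with "score" (0 to 1); they miss things now and then, are a little off and sometimes report something else, mostly with a low value. They report only what shows in the picture. A call takes as long as a camera call.
- bot.trace(camera, target): "region" (480x640 bool, what is visible of it) and "box" ([left, top, right, bottom] in pixels, round what is visible of it).
- bot.tip_of(camera, target): "centre" ([row, column] in pixels: a listed point, or the origin of a listed thing).
The state is a dict: "clock": time; "qpos": joint angles; "qd": joint speeds; "joint_efforts": joint torques, N m; "position": TCP position; "tool_rot": TCP orientation; "force": force on the tool from outside, world axes, zero at the start; "moment": the same for the moment, N m; "grip_width": finger opening in m.
Only numpy, scipy, OpenCV 4.12 (cv2) and the standard library are available. Lean on these libraries where they do the work, as an engineer would, in place of code of your own. Each camera call takes 0.05 s, during which the arm holds its last target.

TASK

The medium bottles in the dry-block warmer are ready: first switch the warmer off by pushing its rocker over, then, with all the bottles still in it, lift the carrier by its black grip until the pawl drops into the upper notch, and let go so that it hangs there. Then stand every bottle upright on the floor of the steel cooling tray, setting them down without dropping any, and leave the other things on the bench where they are.

Things in the scene. Friction and masses are not known exactly. Their poses are not given: they have to be found in the camera images.
- warmer: fixed off-white bottle warmer; origin: centre of its well, on the bench; x from the console to the back, y towards the lift column, z up. Housing 200 (x) x 270 (y) mm, rim 150 mm high, open well 152 x 224 mm; console ledge in front (local x -169 to -100, top at 120 mm) with display and rocker; at the +y end a foot (y 135 to 220, 109 mm high) and the column
- column_top (a point): top centre of the 30 x 30 mm lift column, 353 mm above the bench, at local (35, 170) of the warmer; the notches and the pawl are on its +y side
- switch (a joint): black mains rocker 24 x 38 mm on the console, long axis along the warmer's y, pivot at local (-136, 60), 124 mm above the bench. 0 = on (-y end stands up, +y end is down), 0.4 rad = off. Over-centre: pressing the raised end past the middle (0.2 rad, about 3 mm, 2 to 4 N) makes it snap over and stay
- switch_raised_end (a point): point on top of the rocker, 14 mm from its pivot, at the -y end, which stands up while the warmer is on; press straight down here, it goes down about 5 mm
- lift (a joint): height of the carrier above its lowest position (m): 0 = down in the well (start), 0.040 = hanging on the lower notch, 0.080 = on the upper notch, 0.096 = upper stop. The pawl rides over a notch as the carrier rises, drops in 2 to 5 mm above it, and then holds it (no release in this job). Let go between, the carrier slides down to the notch below. Lifting takes 6 to 13 N
- lift_grip (a point): centre of the carrier's black hand grip, a level bar 18 mm wide (along the warmer's y) and 22 mm high that runs 45 mm either way along x from this point; pinch it from above across its width; 40 mm free below it and 25 mm beside it. It moves with the carrier; 211 mm above the bench when down. The carriage and column begin 50 mm to its +x side
- lift_floor (a point): centre of the carrier's floor, upper face (35 mm above the bench when down); axes as the warmer's. Open steel basket, walls 30 mm high, six cells 67 mm square, centres at x -35 and 35, y -70, 0 and 70. Two straps 12 mm wide rise at its +y wall (x -55 and 55, y 108) to 130 mm above the floor; the carriage reaches in to y 140
- bottle0: amber medium bottle, paper label, white screw cap; origin: centre of its underside, z up its axis. Body 52 mm diameter, 66 mm high; neck; cap 38 mm diameter from 80 to 105 mm above the underside; about 0.1 kg. Starts upright in its own cell of the carrier; may be absent (None)
- bottle1: amber medium bottle, paper label, white screw cap; origin: centre of its underside, z up its axis. Body 52 mm diameter, 66 mm high; neck; cap 38 mm diameter from 80 to 105 mm above the underside; about 0.1 kg. Starts upright in its own cell of the carrier; may be absent (None)
- bottle2: amber medium bottle, paper label, white screw cap; origin: centre of its underside, z up its axis. Body 52 mm diameter, 66 mm high; neck; cap 38 mm diameter from 80 to 105 mm above the underside; about 0.1 kg. Starts upright in its own cell of the carrier; may be absent (None)
- bottle3: amber medium bottle, paper label, white screw cap; origin: centre of its underside, z up its axis. Body 52 mm diameter, 66 mm high; neck; cap 38 mm diameter from 80 to 105 mm above the underside; about 0.1 kg. Starts upright in its own cell of the carrier; may be absent (None)
- bottle4: amber medium bottle, paper label, white screw cap; origin: centre of its underside, z up its axis. Body 52 mm diameter, 66 mm high; neck; cap 38 mm diameter from 80 to 105 mm above the underside; about 0.1 kg. Starts upright in its own cell of the carrier; may be absent (None)
- bottle5: amber medium bottle, paper label, white screw cap; origin: centre of its underside, z up its axis. Body 52 mm diameter, 66 mm high; neck; cap 38 mm diameter from 80 to 105 mm above the underside; about 0.1 kg. Starts upright in its own cell of the carrier; may be absent (None)
- tray: loose stainless cooling tray 200 (x) x 280 (y) mm, 24 mm high, walls and floor 4 mm thick; origin: centre of its underside; axes along its sides. Room for six bottles; 0.8 kg; it may get pushed aside during the run
- tube_rack: bystander: blue tube rack with capped tubes, 55 (x) x 165 (y) mm, 96 mm high; origin: centre of its underside
- tip_box: bystander: white and grey pipette tip box, 86 x 126 mm, 70 mm high; origin: centre of its underside
- sanitiser: bystander: white pump bottle, 68 mm diameter, 177 mm high; origin: centre of its underside

How it is judged:
On the way, in this order (a step that is already met when the one before it is completed fails the run):
1. the warmer is switched off (rocker snapped over) while the carrier with all its bottles is still down (value of joint switch above 0.36 rad and value of joint lift below 0.01 m and horizontal distance between each of bottle0, bottle1, bottle2, bottle3, bottle4, bottle5 and lift_floor below 0.12 m and z of bottle0 in the frame of lift_floor between -0.01 and 0.02 m and z of bottle1 in the frame of lift_floor between -0.01 and 0.02 m and z of bottle2 in the frame of lift_floor between -0.01 and 0.02 m and z of bottle3 in the frame of lift_floor between -0.01 and 0.02 m and z of bottle4 in the frame of lift_floor between -0.01 and 0.02 m and z of bottle5 in the frame of lift_floor between -0.01 and 0.02 m), for 0.2 s.
2. the carrier, with all its bottles in it, hangs still on the upper notch, hand off the grip (value of joint lift between 0.076 and 0.085 m and velocity of joint lift between -0.005 and 0.005 m/s and contact force between the fingers and lift below 0.3 N and horizontal distance between each of bottle0, bottle1, bottle2, bottle3, bottle4, bottle5 and lift_floor below 0.12 m and z of bottle0 in the frame of lift_floor between -0.01 and 0.02 m and z of bottle1 in the frame of lift_floor between -0.01 and 0.02 m and z of bottle2 in the frame of lift_floor between -0.01 and 0.02 m and z of bottle3 in the frame of lift_floor between -0.01 and 0.02 m and z of bottle4 in the frame of lift_floor between -0.01 and 0.02 m and z of bottle5 in the frame of lift_floor between -0.01 and 0.02 m), for 0.3 s.
At the end, for the whole second after the job is handed in: rocker off (beyond 0.36 rad); carrier hanging on the upper notch (76 to 85 mm); every bottle present stands at rest in the tray, upright within 0.1 rad, its centre within 75 mm (tray x) and 115 mm (tray y) of the tray's centre, its underside on the tray's floor (value of joint switch above 0.36 rad and value of joint lift between 0.076 and 0.085 m and velocity of joint lift between -0.005 and 0.005 m/s and x of bottle0 in the frame of tray between -0.075 and 0.075 m and y of bottle0 in the frame of tray between -0.115 and 0.115 m and z of each of bottle0, bottle1, bottle2, bottle3, bottle4, bottle5 in the frame of tray below 0.01 m and angle between each of bottle0, bottle1, bottle2, bottle3, bottle4, bottle5's own z axis and vertical below 0.1 rad and linear speed of each of bottle0, bottle1, bottle2, bottle3, bottle4, bottle5 below 0.02 m/s and x of bottle1 in the frame of tray between -0.075 and 0.075 m and y of bottle1 in the frame of tray between -0.115 and 0.115 m and x of bottle2 in the frame of tray between -0.075 and 0.075 m and y of bottle2 in the frame of tray between -0.115 and 0.115 m and x of bottle3 in the frame of tray between -0.075 and 0.075 m and y of bottle3 in the frame of tray between -0.115 and 0.115 m and x of bottle4 in the frame of tray between -0.075 and 0.075 m and y of bottle4 in the frame of tray between -0.115 and 0.115 m and x of bottle5 in the frame of tray between -0.075 and 0.075 m and y of bottle5 in the frame of tray between -0.115 and 0.115 m); the robot touches nothing.
It fails at once if a bottle is dropped (falls free at more than 0.5 m/s) ((contact force between bottle0 and anything else below 0.01 N and linear speed of bottle0 above 0.5 m/s) or (contact force between bottle1 and anything else below 0.01 N and linear speed of bottle1 above 0.5 m/s) or (contact force between bottle2 and anything else below 0.01 N and linear speed of bottle2 above 0.5 m/s) or (contact force between bottle3 and anything else below 0.01 N and linear speed of bottle3 above 0.5 m/s) or (contact force between bottle4 and anything else below 0.01 N and linear speed of bottle4 above 0.5 m/s) or (contact force between bottle5 and anything else below 0.01 N and linear speed of bottle5 above 0.5 m/s)).
It fails at once if the tube rack, the tip box or the pump bottle is pushed more than 20 mm (distance of any of tube_rack, tip_box, sanitiser from where it was at the start of the episode above 0.02 m).
Of bottle0, bottle1, bottle2, bottle3, bottle4, bottle5 only 3 to 5 are there at a start; the rules pass over those that are not, and their reading is None.
At some moment in a run one of tray may be knocked a few centimetres aside while the robot is not near it.
It also fails if it takes over 210 s, if anything falls off the work surface, if the arm or the gripper's body presses on something with over 40 N, if the wrist force passes 120 N, or if a joint passes its speed limit or range.

## Working session

There is one attempt and no reset: what is moved stays moved. The work goes in short steps, Python scripts to look and compute and a shell command to move; the robot and the scene stay as the last step left them, time stands still between calls to the robot, and variables do not carry over. Pictures are saved under pics/ and viewed, and the job is handed in when it is done.

```bash
mkdir -p pics
cat > h.py <<'E'
import numpy as np, cv2
from workcell import bot
from scipy.spatial.transform import Rotation as R
def cal(c):
    k=bot.get_calibration(c); f=240/np.tan(np.radians(k['vertical_fov'])/2)
    o=np.array(k['orientation']); 
    M=R.from_euler('xyz',o).as_matrix() if o.shape==(3,) else (R.from_quat(o).as_matrix() if o.shape==(4,) else o)
    return f,k['cx'],k['cy'],np.array(k['origin']),M
def save(name,img): cv2.imwrite('pics/'+name+'.png',img[:,:,::-1])
def pts(c,d,K=None):
    f,cx,cy,o,M=K or cal(c); v,u=np.mgrid[0:480,0:640]
    return (np.stack([(u-cx)/f*d,(v-cy)/f*d,d],-1))@M.T+o
def ray(c,row,col,K=None):
    f,cx,cy,o,M=K or cal(c); r=np.array([(col-cx)/f,(row-cy)/f,1.]); return o,M@r
def atz(c,rc,z,K=None):
    o,r=ray(c,rc[0],rc[1],K); return o+r*(z-o[2])/r[2]
def proj(c,p,K=None):
    f,cx,cy,o,M=K or cal(c); q=(np.asarray(p)-o)@M; return q[...,0]/q[...,2]*f+cx,q[...,1]/q[...,2]*f+cy
E
python3 - <<'E'
from h import *
np.set_printoptions(precision=4,suppress=True)
print(bot.observe())
for c in ['scene','side','wrist']:
    print(c,bot.get_calibration(c))
    im,d=bot.grab_frame(c); save(c+'0',im); np.save(c+'0.npy',d)
    if c!='wrist':
        for t in ['column_top','switch_raised_end','lift_grip','lift_floor','bottle0','tray','tube_rack','tip_box','sanitiser','warmer']:
            print(c,t,[(np.round(x['centre']),round(x['score'],2)) for x in bot.tip_of(c,t)][:7])
E
```

```text
{'clock': 0.0, 'qpos': array([-1.2052,  0.522 , -0.0363,  1.6   ,  0.0212,  1.0211, -0.1128]), 'qd': array([ 0.0002, -0.001 ,  0.0009,  0.0013, -0.0011,  0.0001, -0.001 ]), 'joint_efforts': array([  0.0004, -92.7088,   1.9802, -36.9949,   0.0179,   0.0081,
         0.    ]), 'position': array([0.2637, 0.5663, 0.2307]), 'tool_rot': array([-3.1404,  0.0001,  2.7058]), 'force': array([ 0.3473, -0.004 ,  0.378 ]), 'moment': array([-0.0684, -0.0165, -0.0056]), 'grip_width': 0.08555475151724731}
scene {'vertical_fov': 55.972638842338355, 'cx': 318.64938182574843, 'cy': 238.6307853556497, 'origin': array([ 0.9057, -0.5813,  1.1885]), 'orientation': array([-2.5133,  0.0116,  0.5836])}
scene column_top [(array([238., 331.]), 0.91)]
scene switch_raised_end [(array([444., 177.]), 0.67), (array([288., 252.]), 0.63)]
scene lift_grip [(array([258., 306.]), 0.85), (array([341., 285.]), 0.26)]
scene lift_floor [(array([341., 282.]), 0.56), (array([257., 305.]), 0.29)]
scene bottle0 [(array([372., 278.]), 0.78), (array([333., 275.]), 0.59)]
scene tray [(array([238., 372.]), 0.84)]
scene tube_rack [(a
[... 481 characters left out ...]
ift_grip [(array([256., 332.]), 0.97)]
side lift_floor [(array([213., 210.]), 0.63), (array([316., 374.]), 0.59)]
side bottle0 [(array([310., 383.]), 0.61), (array([324., 367.]), 0.59), (array([327., 398.]), 0.57)]
side tray [(array([238., 296.]), 0.69), (array([314., 384.]), 0.5)]
side tube_rack [(array([212., 215.]), 0.67)]
side tip_box [(array([311., 385.]), 0.67), (array([410., 436.]), 0.63)]
side sanitiser [(array([258., 333.]), 0.56), (array([326., 398.]), 0.46)]
side warmer [(array([320., 374.]), 0.61)]
wrist {'vertical_fov': 65.70646984690485, 'cx': 318.77737615990077, 'cy': 235.13367661615348, 'origin': array([0.1917, 0.6003, 0.3732]), 'orientation': array([2.8257, 0.0016, 1.1345])}
```

View pics/scene0.png

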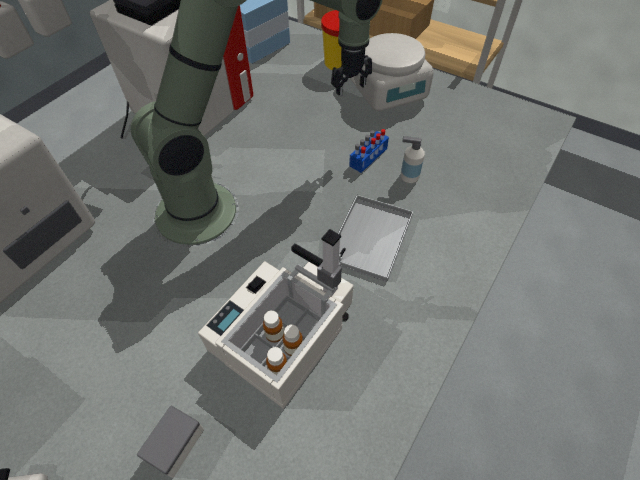

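View pics/side0.png

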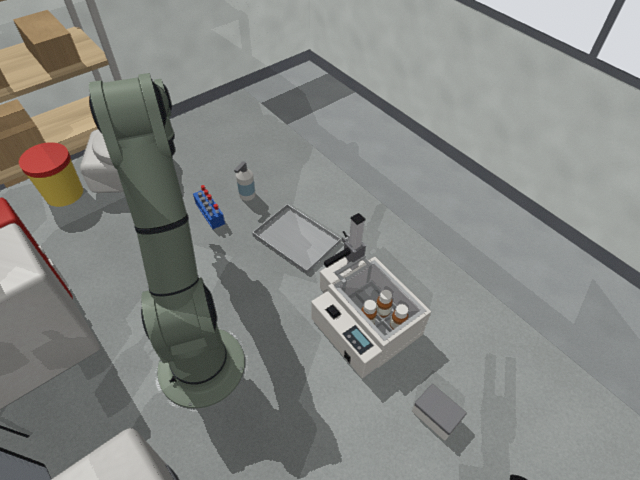

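View pics/wrist0.png

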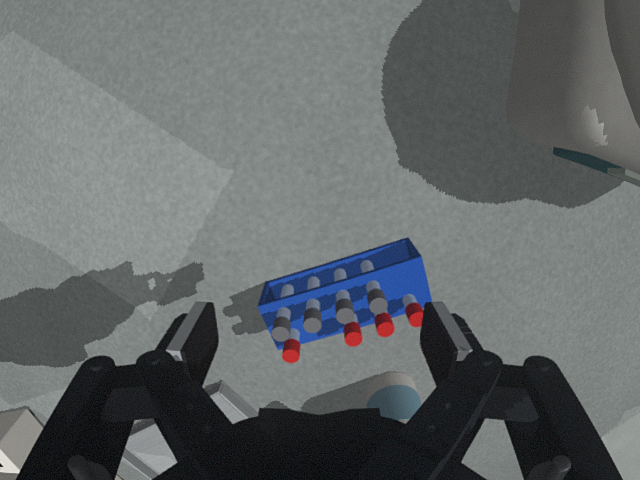

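Run:
```python
from h import *
np.set_printoptions(precision=4,suppress=True)
for c in ['scene','side']:
    d=np.load(c+'0.npy'); P=pts(c,d)
    for t in ['warmer','tray','sanitiser','tip_box','tube_rack']:
        r=bot.trace(c,t)
        if not r: print(c,t,'none');continue
        m=r[0]['region']&(d>0); p=P[m]
        print(c,t,round(r[0]['score'],2),r[0]['box'],m.sum(),p.min(0),p.max(0))
        if t=='warmer':
            q=p[abs(p[:,2]-.15)<.004]; print('rim',len(q),cv2.minAreaRect(q[:,:2].astype(np.float32)))
        if t=='tray':
            q=p[(p[:,2]<.035)]; print('tray',len(q),cv2.minAreaRect(q[:,:2].astype(np.float32)), np.median(q[:,2]))
    for rc,z,n in ([((238,331),.353,'coltop'),((288,252),.13,'switch'),((258,306),.211,'grip'),((318,272),.14,'b'),((331,291),.14,'b'),((354,275),.14,'b')] if c=='scene' else [((217,358),.353,'coltop'),((313,333),.13,'switch'),((256,332),.211,'grip'),((308,370),.14,'b'),((297,386),.14,'b'),((313,401),.14,'b')]):
        print(n,atz(c,rc,z),'depth',P[rc[0],rc[1]])
```

```text
scene warmer 0.95 [199.6, 231.5, 352.8, 404.3] 13112 [ 0.3084 -0.3672 -0.0077] [0.6478 0.1877 0.356 ]
rim 2839 ((0.5418225526809692, -0.22752931714057922), (0.2701737880706787, 0.20074227452278137), 87.90221405029297)
scene tray 0.83 [340.5, 197.6, 413.7, 282.1] 4339 [ 0.4345 -0.0471 -0.0068] [0.6797 0.3863 0.3534]
tray 4322 ((0.5541847348213196, 0.23829719424247742), (0.20108453929424286, 0.30903196334838867), 10.987407684326172) 0.003546981730703891
scene sanitiser 0.96 [400.7, 136.2, 419.1, 182.7] 777 [ 0.444   0.5015 -0.007 ] [0.574  0.7052 0.1795]
scene tip_box 0.67 [141.3, 407.2, 199.3, 479.6] 2563 [ 0.3914 -0.6454 -0.0048] [ 0.5156 -0.5125  0.0759]
scene tube_rack 0.81 [350.4, 130.6, 386.1, 171.8] 982 [ 0.2945  0.459  -0.0062] [0.401  0.6984 0.1016]
coltop [ 0.5858 -0.0632  0.353 ] depth [ 0.5856 -0.0629  0.3525]
switch [ 0.4117 -0.1807  0.13  ] depth [ 0.4135 -0.1823  0.134 ]
grip [ 0.5115 -0.0646  0.211 ] depth [ 0.5117 -0.0648  0.2114]
b [ 0.5137 -0.2255  0.14  ] depth [ 0.5156 -0.2272  0.1449]
b [ 0.575  -0.2281  0.14  ] depth [ 0.5742 -0.2272  0.1375]
b [ 0.5774 -0.2982  
[... 467 characters left out ...]
 0.0037013692470252435
side sanitiser 0.83 [235.0, 161.1, 257.1, 204.2] 558 [ 0.489   0.4981 -0.005 ] [0.57   0.6799 0.183 ]
side tip_box 0.59 [411.3, 383.8, 464.9, 437.1] 1608 [ 0.4125 -0.645  -0.0014] [ 0.5075 -0.5151  0.0771]
side tube_rack 0.87 [192.6, 184.2, 227.3, 228.0] 705 [ 0.3218  0.4581 -0.0084] [0.4127 0.6964 0.1019]
coltop [ 0.5803 -0.0579  0.353 ] depth [ 0.5821 -0.0561  0.3502]
switch [ 0.396  -0.1709  0.13  ] depth [ 0.3937 -0.1733  0.1357]
grip [ 0.4963 -0.0424  0.211 ] depth [ 0.4901 -0.0492  0.223 ]
b [ 0.4943 -0.234   0.14  ] depth [ 0.4961 -0.2326  0.1363]
b [ 0.562 -0.236  0.14 ] depth [ 0.5609 -0.2367  0.142 ]
b [ 0.5575 -0.3079  0.14  ] depth [ 0.5568 -0.3083  0.1414]
```

```bash
cat >> h.py <<'E'
def togo(tgt,yaw=None):
    s=bot.observe(); p=s['position']; Rm=R.from_euler('xyz',s['tool_rot']).as_matrix()
    d=Rm.T@(np.array(tgt)-p)*1000
    out=dict(d=np.round(d,1))
    if yaw is not None:
        T=R.from_euler('xyz',[np.pi,0,yaw]).as_matrix(); out['rot']=np.round(R.from_matrix(Rm.T@T).as_rotvec(),4)
    return out
def st():
    s=bot.observe(); print(round(s['clock'],2),np.round(s['position'],4),np.round(s['tool_rot'],4),'F',np.round(s['force'],2),'w',round(s['grip_width'],4))
E
python3 -m inch '[{"dz":-50,"rz":-0.134,"hand":1},{"dz":-50,"rz":-0.133,"hand":1},{"dz":-50,"rz":-0.133,"hand":1},{"hand":1}]' 40
python3 -c "
from h import *
st(); print(togo([.45,.33,.38],3.105), togo([.407,-.18,.38],3.105))"
```

```text
1.65 [0.2639 0.5666 0.2313] [ 3.1416 -0.      2.7058] F [ 0.11 -0.54 -0.3 ] w 0.0854
{'d': array([-268.6, -135.9, -148.7]), 'rot': array([ 0.    , -0.    , -0.3992])} {'d': array([-444.9, -616.4, -148.7]), 'rot': array([ 0.    , -0.    , -0.3992])}schema error: expected keys dx, dy, dz, rx, ry, rz, hand
```

```bash
python3 -m inch '[{"dx":0,"dy":0,"dz":-50,"rx":0,"ry":0,"rz":-0.134,"hand":1},{"dx":0,"dy":0,"dz":-50,"rx":0,"ry":0,"rz":-0.133,"hand":1},{"dx":0,"dy":0,"dz":-50,"rx":0,"ry":0,"rz":-0.132,"hand":1},{"dx":0,"dy":0,"dz":0,"rx":0,"ry":0,"rz":0,"hand":1},{"dx":0,"dy":0,"dz":0,"rx":0,"ry":0,"rz":0,"hand":1}]' 40
python3 -c "
from h import *
st(); print(togo([.45,.33,.38],3.105), togo([.407,-.18,.38],3.105))"
```

```text
clock: 2.15
position: [0.264, 0.5667, 0.3822]
tool_rot: [3.14, 0.001, 3.104]
force: [0.3, -0.1, -0.8]
grip_width: 0.0121
2.15 [0.264  0.5667 0.3822] [3.1398e+00 6.0000e-04 3.1041e+00] F [ 0.33 -0.12 -0.77] w 0.0121
{'d': array([-194.7, -229.6,    1.9]), 'rot': array([ 0.0018,  0.0006, -0.0009])} {'d': array([-170.8, -740.8,    1. ]), 'rot': array([ 0.0018,  0.0006, -0.0009])}
```

```bash
python3 -m inch '[{"dx":-33,"dy":-38,"dz":0,"rx":0,"ry":0,"rz":0,"hand":1},{"dx":-33,"dy":-38,"dz":0,"rx":0,"ry":0,"rz":0,"hand":1},{"dx":-33,"dy":-38,"dz":0,"rx":0,"ry":0,"rz":0,"hand":1},{"dx":-33,"dy":-38,"dz":0,"rx":0,"ry":0,"rz":0,"hand":1},{"dx":-33,"dy":-38,"dz":0,"rx":0,"ry":0,"rz":0,"hand":1},{"dx":-30,"dy":-38,"dz":0,"rx":0,"ry":0,"rz":0,"hand":1},{"dx":0,"dy":-45,"dz":0,"rx":0,"ry":0,"rz":0,"hand":1},{"dx":0,"dy":-45,"dz":0,"rx":0,"ry":0,"rz":0,"hand":1},{"dx":0,"dy":-45,"dz":0,"rx":0,"ry":0,"rz":0,"hand":1},{"dx":0,"dy":-45,"dz":0,"rx":0,"ry":0,"rz":0,"hand":1}]'
python3 -m inch '[{"dx":4,"dy":-45,"dz":0,"rx":0,"ry":0,"rz":0,"hand":1},{"dx":4,"dy":-45,"dz":0,"rx":0,"ry":0,"rz":0,"hand":1},{"dx":4,"dy":-45,"dz":0,"rx":0,"ry":0,"rz":0,"hand":1},{"dx":4,"dy":-45,"dz":0,"rx":0,"ry":0,"rz":0,"hand":1},{"dx":0,"dy":0,"dz":0,"rx":0,"ry":0,"rz":0,"hand":1},{"dx":0,"dy":0,"dz":0,"rx":0,"ry":0,"rz":0,"hand":1}]'
python3 - <<'E'
from h import *
st(); 
k=bot.get_calibration('wrist'); im,d=bot.grab_frame('wrist'); save('wrist1',im); np.save('w1.npy',d); print(k)
for t in ['lift_grip','switch_raised_end','bottle0','column_top']:
    print(t,[(np.round(x['centre']),round(x['score'],2)) for x in bot.tip_of('wrist',t)][:7])
print(togo([.407,-.182,.2],3.105))
E
```

```text
clock: 3.15
position: [0.4419, 0.1509, 0.3801]
tool_rot: [-3.141, -0.002, 3.104]
force: [1.4, -0.3, -0.1]
grip_width: 0.0001
clock: 3.75
position: [0.4196, -0.0269, 0.3806]
tool_rot: [-3.142, -0.001, 3.102]
force: [0.3, -0.1, -0.1]
grip_width: -0.0001
3.75 [ 0.4196 -0.0269  0.3806] [-3.1415e+00 -1.3000e-03  3.1023e+00] F [ 0.31 -0.14 -0.07] w -0.0001
{'vertical_fov': 65.70646984690485, 'cx': 318.77737615990077, 'cy': 235.13367661615348, 'origin': array([ 0.34020984, -0.02367859,  0.5225829 ]), 'orientation': array([2.82764880e+00, 1.57652054e-03, 1.53107031e+00])}
lift_grip [(array([296., 292.]), 0.58), (array([285., 148.]), 0.52)]
switch_raised_end [(array([188., 183.]), 0.71)]
bottle0 [(array([243., 191.]), 0.87), (array([287., 151.]), 0.83), (array([285., 189.]), 0.61), (array([259., 196.]), 0.5)]
column_top []
{'d': array([   7.4, -156.9,  181. ]), 'rot': array([-0.0002, -0.0007,  0.0013])}
```

View pics/wrist1.png

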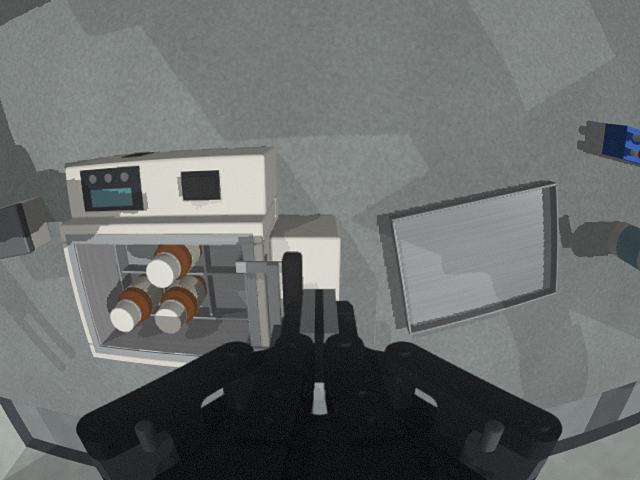

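```bash
cat >> h.py <<'E'
def wpts(d,k):
    f=240/np.tan(np.radians(k['vertical_fov'])/2); v,u=np.mgrid[0:480,0:640]
    x=u-k['cx'];y=v-k['cy']; r=np.hypot(x,y)+1e-9; th=r/f; t=np.tan(th)/r
    M=R.from_euler('xyz',k['orientation']).as_matrix()
    return np.stack([x*t*d,y*t*d,d],-1)@M.T+np.array(k['origin'])
def toloc(p,o,yaw):
    c,s=np.cos(yaw),np.sin(yaw); q=np.asarray(p)[...,:2]-np.asarray(o)[:2]
    return q@np.array([[c,-s],[s,c]])
def toworld(q,o,yaw):
    c,s=np.cos(yaw),np.sin(yaw); return np.asarray(q)@np.array([[c,s],[-s,c]])+np.asarray(o)[:2]
W=(0.5418,-0.2275); WY=-0.0366
E
python3 - <<'E'
from h import *
np.set_printoptions(precision=4,suppress=True)
k=dict(vertical_fov=65.70646984690485,cx=318.777,cy=235.1337,origin=[ 0.34020984, -0.02367859,  0.5225829 ],orientation=[2.82764880e+00, 1.57652054e-03, 1.53107031e+00])
d=np.load('w1.npy'); P=wpts(d,k)
for n,rc in dict(switch=(185,190),sw2=(185,212),cap1=(270,160),cap2=(317,122),cap3=(322,168),bar=(262,292),rim=(233,100),trayfl=(265,480),bench=(60,400)).items(): print(n,P[rc],toloc(P[rc],W,WY))
m=(abs(P[...,2]-.15)<.005)&(P[...,1]<-.05); q=P[m]; q=q[:,:2]; print('rim',m.sum(),cv2.minAreaRect(q.astype(np.float32)))
L=toloc(P,W,WY)
# grip
m=np.zeros((480,640),bool); m[245:300,280:303]=1; m&=(abs(P[...,2]-.222)<.006); print('grip',m.sum(), L[m].min(0),L[m].max(0),np.median(P[m][:,2]))
m=np.zeros((480,640),bool); m[150:225,160:235]=1; m&=(P[...,2]>.121)&(P[...,2]<.14); g=L[m]; print('sw',m.sum(),g.min(0),g.max(0))
for y in range(35,90,5):
    mm=m&(abs(L[...,1]-y/1000)<.0025)&(abs(L[...,0]+.136)<.008); print(y, np.median(P[mm][:,2]) if mm.any() else None)
# tray: wall top points
im=np.zeros((480,640),bool); im[160:340,370:570]=1
m=im&(P[...,2]>.017)&(P[...,2]<.03); q=P[m][:,:2].astype(np.float32); print('tray',m.sum(),cv2.minAreaRect(q))
m=im&(P[...,2]>.001)&(P[...,2]<.03); q=P[m][:,:2].astype(np.float32); print('tray',m.sum(),cv2.minAreaRect(q))
E
```

```text
switch [ 0.4028 -0.1695  0.1324] [-0.141   0.0529]
sw2 [ 0.4054 -0.1453  0.1273] [-0.1393  0.0772]
cap1 [ 0.5012 -0.2215  0.1388] [-0.0408  0.0045]
cap2 [ 0.5682 -0.2947  0.14  ] [ 0.0289 -0.0662]
cap3 [ 0.573  -0.2258  0.1401] [0.0311 0.0028]
bar [ 0.4616 -0.0524  0.2216] [-0.0865  0.172 ]
rim [ 0.4483 -0.2905  0.1494] [-0.0911 -0.0664]
trayfl [0.5699 0.2276 0.0025] [0.0115 0.4558]
bench [ 0.2577  0.0924 -0.0019] [-0.2956  0.3093]
rim 9280 ((0.5386861562728882, -0.22645047307014465), (0.2709483206272125, 0.19977912306785583), 88.00675964355469)
grip 844 [-0.0898  0.162 ] [-0.0482  0.1803] 0.22080191682643863
sw 1372 [-0.1679  0.0064] [-0.1013  0.1025]
35 0.12155516428982854
40 0.12183309405383103
45 0.1348061313710927
50 0.13364427118766756
55 0.13216142344005893
60 0.13068263337565134
65 0.1294309106751051
70 0.12892404310207228
75 0.1289894536750772
80 0.12765046875238018
85 0.1213916212784307
tray 1775 ((0.5544602274894714, 0.2272762954235077), (0.20186948776245117, 0.2801307141780853), 10.830199241638184)
tray 18972 ((0.575244665145874, 0.25174248218536377), (0.3479633331298828, 0.41402462124824524), 0.009591556154191494)
```

```bash
python3 -m inch '[{"dx":3,"dy":-38,"dz":0,"rx":0,"ry":0,"rz":0,"hand":1},{"dx":2,"dy":-38,"dz":0,"rx":0,"ry":0,"rz":0,"hand":1},{"dx":2,"dy":-38,"dz":40,"rx":0,"ry":0,"rz":0,"hand":1},{"dx":2,"dy":-36,"dz":40,"rx":0,"ry":0,"rz":0,"hand":1},{"dx":0,"dy":0,"dz":45,"rx":0,"ry":0,"rz":0,"hand":1},{"dx":0,"dy":0,"dz":45,"rx":0,"ry":0,"rz":0,"hand":1},{"dx":0,"dy":0,"dz":45,"rx":0,"ry":0,"rz":0,"hand":1},{"dx":0,"dy":0,"dz":0,"rx":0,"ry":0,"rz":0,"hand":1},{"dx":0,"dy":0,"dz":0,"rx":0,"ry":0,"rz":0,"hand":1}]'
python3 -c "
from h import *
st(); print(togo([.405,-.177,.138],3.105))"
```

```text
clock: 4.9
position: [0.4062, -0.1697, 0.1736]
tool_rot: [-3.142, -0.001, 3.105]
force: [0.6, -0.4, 0.4]
grip_width: -0.0001
4.9 [ 0.4062 -0.1697  0.1736] [-3.1415e+00 -1.3000e-03  3.1050e+00] F [ 0.64 -0.42  0.37] w -0.0001
{'d': array([ 0.9, -7.4, 35.6]), 'rot': array([-0.    , -0.0013, -0.    ])}
```

```bash
python3 -m inch '[{"dx":1,"dy":-8,"dz":20,"rx":0,"ry":0,"rz":0,"hand":1},{"dx":0,"dy":0,"dz":16,"rx":0,"ry":0,"rz":0,"hand":1},{"dx":0,"dy":0,"dz":3,"rx":0,"ry":0,"rz":0,"hand":1},{"dx":0,"dy":0,"dz":3,"rx":0,"ry":0,"rz":0,"hand":1},{"dx":0,"dy":0,"dz":0,"rx":0,"ry":0,"rz":0,"hand":1}]'
python3 -m inch '[{"dx":0,"dy":0,"dz":2,"rx":0,"ry":0,"rz":0,"hand":1},{"dx":0,"dy":0,"dz":1,"rx":0,"ry":0,"rz":0,"hand":1},{"dx":0,"dy":0,"dz":1,"rx":0,"ry":0,"rz":0,"hand":1},{"dx":0,"dy":0,"dz":0,"rx":0,"ry":0,"rz":0,"hand":1}]'
python3 -c "
from h import *
st()"
```

```text
clock: 5.4
position: [0.4055, -0.1777, 0.1321]
tool_rot: [-3.142, 0.002, 3.105]
force: [0.3, 0.5, 0.7]
grip_width: 0.0002
clock: 5.8
position: [0.4056, -0.1777, 0.1285]
tool_rot: [3.141, 0.002, 3.105]
force: [-8.5, 4.8, 44.1]
grip_width: 0.0001
5.8 [ 0.4056 -0.1777  0.1285] [3.1411e+00 2.1000e-03 3.1047e+00] F [-8.51  4.77 44.13] w 0.0001
```

Firm contact now; back off and look at the rocker.

```bash
python3 -m inch '[{"dx":0,"dy":0,"dz":-4,"rx":0,"ry":0,"rz":0,"hand":1},{"dx":0,"dy":0,"dz":-40,"rx":0,"ry":0,"rz":0,"hand":1},{"dx":0,"dy":0,"dz":-45,"rx":0,"ry":0,"rz":0,"hand":1},{"dx":0,"dy":0,"dz":-45,"rx":0,"ry":0,"rz":0,"hand":-1},{"dx":0,"dy":0,"dz":-40,"rx":0,"ry":0,"rz":0,"hand":-1},{"dx":0,"dy":0,"dz":0,"rx":0,"ry":0,"rz":0,"hand":-1},{"dx":0,"dy":0,"dz":0,"rx":0,"ry":0,"rz":0,"hand":-1}]'
python3 - <<'E'
from h import *
st(); 
k=bot.get_calibration('wrist'); im,d=bot.grab_frame('wrist'); save('wrist2',im); P=wpts(d,k); L=toloc(P,W,WY)
for y in range(35,90,5):
    mm=(abs(L[...,1]-y/1000)<.0025)&(abs(L[...,0]+.138)<.008)&(P[...,2]<.15); print(y, np.median(P[mm][:,2]) if mm.any() else None)
m=(abs(P[...,2]-.221)<.006)&(L[...,1]>.15)&(L[...,1]<.2); m&=(L[...,0]<.03)
g=L[m]; print('grip',m.sum(),g.min(0),g.max(0),np.percentile(g,[2,98],axis=0))
E
```

```text
clock: 6.5
position: [0.405, -0.1775, 0.3016]
tool_rot: [3.141, 0.002, 3.105]
force: [-0.3, 0.1, -0.4]
grip_width: 0.0578
6.5 [ 0.405  -0.1775  0.3016] [3.1414e+00 1.8000e-03 3.1052e+00] F [-0.29  0.08 -0.36] w 0.0578
35 0.11924466641257825
40 0.12085292081412596
45 0.12827863762352798
50 0.12890544055867587
55 0.12917260127107322
60 0.13006068020630038
65 0.13143818476802177
70 0.13322913051671564
75 0.13445137846053698
80 0.12142702204861705
85 0.11970207081044226
grip 1244 [-0.09051059  0.15002598] [0.02946388 0.17894255] [[-0.0893744   0.15110955]
 [ 0.02502313  0.17795509]]
```

View pics/wrist2.png

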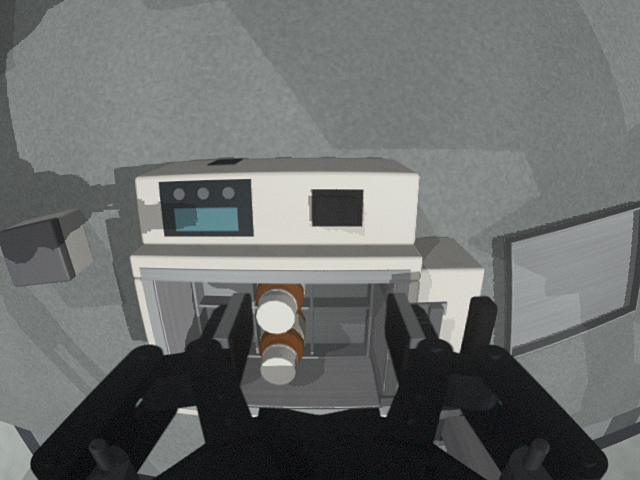

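```bash
python3 -c "
from h import *
print(togo([.496,-.0553,.26],3.105))"
python3 -m inch '[{"dx":-23,"dy":32,"dz":0,"rx":0,"ry":0,"rz":0,"hand":0.3},{"dx":-23,"dy":32,"dz":0,"rx":0,"ry":0,"rz":0,"hand":0.3},{"dx":-22,"dy":31,"dz":0,"rx":0,"ry":0,"rz":0,"hand":0.3},{"dx":-18,"dy":30,"dz":0,"rx":0,"ry":0,"rz":0,"hand":0.3},{"dx":0,"dy":0,"dz":20,"rx":0,"ry":0,"rz":0,"hand":0.3},{"dx":0,"dy":0,"dz":20,"rx":0,"ry":0,"rz":0,"hand":0.3},{"dx":0,"dy":0,"dz":0,"rx":0,"ry":0,"rz":0,"hand":0.3},{"dx":0,"dy":0,"dz":0,"rx":0,"ry":0,"rz":0,"hand":0.3}]' 60
python3 - <<'E'
from h import *
st(); print(togo([.496,-.0553,.19],3.105))
k=bot.get_calibration('wrist'); im,d=bot.grab_frame('wrist'); save('wrist3',im); P=wpts(d,k); L=toloc(P,W,WY)
m=(abs(P[...,2]-.221)<.004)&(L[...,1]>.15)&(L[...,1]<.2); m&=(L[...,0]<.0)
g=L[m]; print('grip',m.sum(),g.min(0),g.max(0),np.percentile(g,[2,98],axis=0),np.percentile(P[m][:,1],[2,98]))
im,d=bot.grab_frame('side'); save('side3',im[120:420,200:500].repeat(2,0).repeat(2,1))
E
```

```text
{'d': array([-86.9, 125.4,  40.7]), 'rot': array([ 0.0003, -0.0001,  0.0001])}
clock: 7.35
position: [0.495, -0.0562, 0.2606]
tool_rot: [-3.141, -0.002, 3.104]
force: [-0.4, 0.5, 0.8]
grip_width: 0.0299
7.35 [ 0.495  -0.0562  0.2606] [-3.1412e+00 -1.8000e-03  3.1044e+00] F [-0.39  0.47  0.76] w 0.0299
{'d': array([-1.1,  1. , 70.6]), 'rot': array([-0.0004, -0.0018, -0.0006])}
grip 4801 [-0.089912    0.16201924] [-1.93463300e-05  1.80106087e-01] [[-0.08832842  0.1625374 ]
 [-0.00249201  0.17952744]] [-0.06387568 -0.04606526]
```

View pics/wrist3.png

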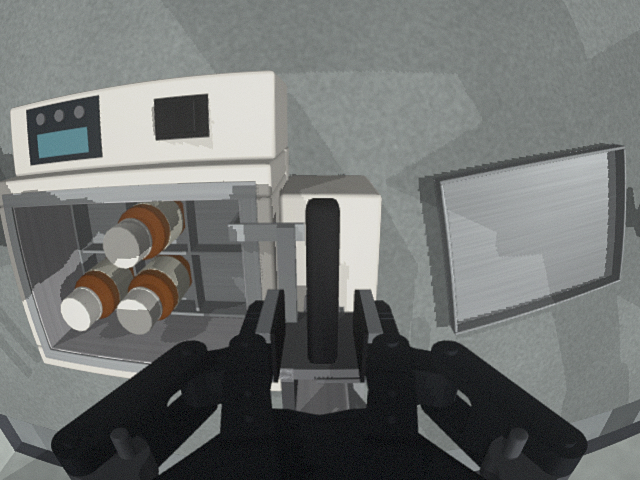

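View pics/side3.png

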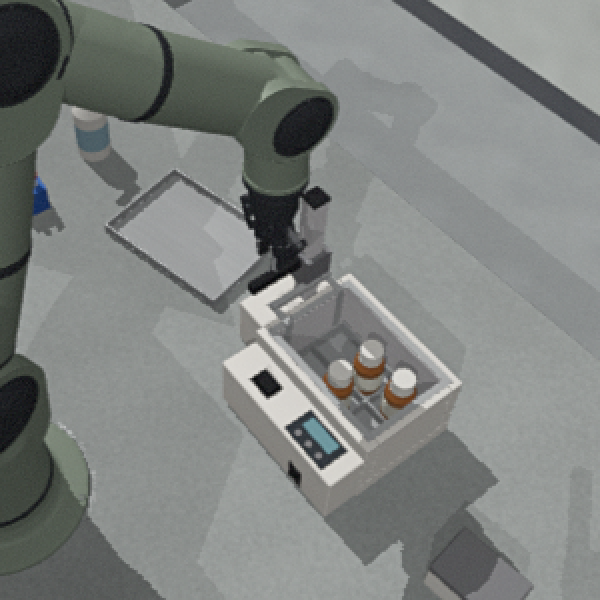

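```bash
python3 -m inch '[{"dx":0,"dy":1,"dz":20,"rx":0,"ry":0,"rz":0,"hand":0.3},{"dx":0,"dy":0,"dz":20,"rx":0,"ry":0,"rz":0,"hand":0.3},{"dx":0,"dy":0,"dz":15,"rx":0,"ry":0,"rz":0,"hand":0.3},{"dx":0,"dy":0,"dz":15,"rx":0,"ry":0,"rz":0,"hand":0.3},{"dx":0,"dy":0,"dz":0,"rx":0,"ry":0,"rz":0,"hand":0.3}]'
python3 -m inch '[{"dx":0,"dy":0,"dz":0,"rx":0,"ry":0,"rz":0,"hand":1},{"dx":0,"dy":0,"dz":0,"rx":0,"ry":0,"rz":0,"hand":1},{"dx":0,"dy":0,"dz":0,"rx":0,"ry":0,"rz":0,"hand":1},{"dx":0,"dy":0,"dz":0,"rx":0,"ry":0,"rz":0,"hand":1}]' 80
```

```text
clock: 7.95
position: [0.4949, -0.055, 0.1902]
tool_rot: [-3.141, -0.002, 3.105]
force: [-0.1, 0.3, -0.1]
grip_width: 0.0296
clock: 8.35
position: [0.4956, -0.0544, 0.1919]
tool_rot: [3.141, 0.001, 3.105]
force: [-1.3, 6.1, 1.1]
grip_width: 0.0171
```

```bash
python3 -m inch '[{"dx":0,"dy":0,"dz":-6,"rx":0,"ry":0,"rz":0,"hand":1},{"dx":0,"dy":0,"dz":-12,"rx":0,"ry":0,"rz":0,"hand":1},{"dx":0,"dy":0,"dz":-12,"rx":0,"ry":0,"rz":0,"hand":1},{"dx":0,"dy":0,"dz":-12,"rx":0,"ry":0,"rz":0,"hand":1},{"dx":0,"dy":0,"dz":-12,"rx":0,"ry":0,"rz":0,"hand":1},{"dx":0,"dy":0,"dz":-12,"rx":0,"ry":0,"rz":0,"hand":1},{"dx":0,"dy":0,"dz":-12,"rx":0,"ry":0,"rz":0,"hand":1},{"dx":0,"dy":0,"dz":-7,"rx":0,"ry":0,"rz":0,"hand":1},{"dx":0,"dy":0,"dz":-4,"rx":0,"ry":0,"rz":0,"hand":1},{"dx":0,"dy":0,"dz":0,"rx":0,"ry":0,"rz":0,"hand":1}]'
python3 - <<'E'
from h import *
st()
k=bot.get_calibration('wrist'); im,d=bot.grab_frame('wrist'); save('wrist4',im)
im,d=bot.grab_frame('side'); save('side4',im[120:420,200:500].repeat(2,0).repeat(2,1))
E
```

```text
clock: 9.35
position: [0.4956, -0.0545, 0.2811]
tool_rot: [3.141, 0.001, 3.105]
force: [1.4, 5.9, -5.7]
grip_width: 0.017
9.35 [ 0.4956 -0.0545  0.2811] [3.1408e+00 1.4000e-03 3.1052e+00] F [ 1.38  5.93 -5.69] w 0.017
```

View pics/side4.png

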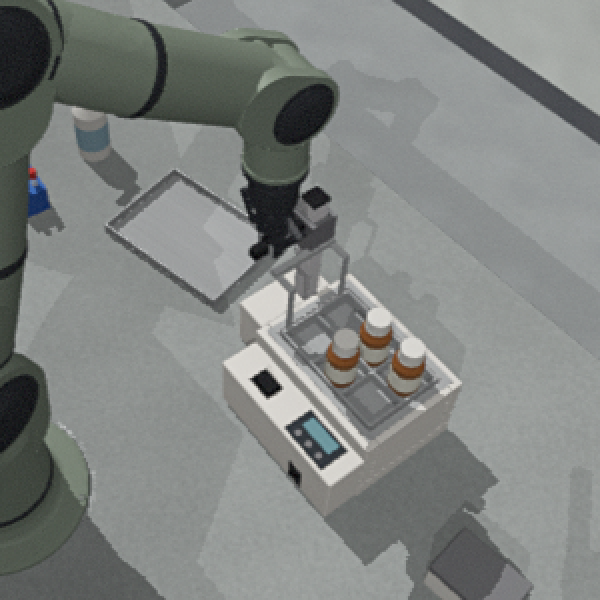

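```bash
python3 -m inch '[{"dx":0,"dy":0,"dz":3,"rx":0,"ry":0,"rz":0,"hand":1},{"dx":0,"dy":0,"dz":3,"rx":0,"ry":0,"rz":0,"hand":1},{"dx":0,"dy":0,"dz":0,"rx":0,"ry":0,"rz":0,"hand":1}]'
python3 -m inch '[{"dx":0,"dy":0,"dz":2,"rx":0,"ry":0,"rz":0,"hand":1},{"dx":0,"dy":0,"dz":0,"rx":0,"ry":0,"rz":0,"hand":1}]'
python3 -m inch '[{"dx":0,"dy":0,"dz":1,"rx":0,"ry":0,"rz":0,"hand":1},{"dx":0,"dy":0,"dz":0,"rx":0,"ry":0,"rz":0,"hand":1}]'
```

```text
clock: 9.75
position: [0.4956, -0.0545, 0.2744]
tool_rot: [3.141, 0.001, 3.105]
force: [2.5, 5.2, -7.6]
grip_width: 0.0168
clock: 9.95
position: [0.4956, -0.0544, 0.2725]
tool_rot: [3.141, 0.001, 3.105]
force: [2.7, 4.8, -7.6]
grip_width: 0.0168
clock: 10.15
position: [0.4956, -0.0545, 0.2717]
tool_rot: [3.141, 0.001, 3.105]
force: [1.2, 5.9, -4.3]
grip_width: 0.0174
```

```bash
python3 -m inch '[{"dx":0,"dy":0,"dz":1,"rx":0,"ry":0,"rz":0,"hand":1},{"dx":0,"dy":0,"dz":0,"rx":0,"ry":0,"rz":0,"hand":1}]'
python3 -m inch '[{"dx":0,"dy":0,"dz":1,"rx":0,"ry":0,"rz":0,"hand":1},{"dx":0,"dy":0,"dz":0,"rx":0,"ry":0,"rz":0,"hand":1}]'
```

```text
clock: 10.35
position: [0.4956, -0.0544, 0.2714]
tool_rot: [3.14, 0.001, 3.105]
force: [-3.8, 5.9, 7.4]
grip_width: 0.0169
clock: 10.55
position: [0.4957, -0.0544, 0.2711]
tool_rot: [3.14, 0.002, 3.105]
force: [-9.7, 7.1, 22.4]
grip_width: 0.0166
```

```bash
python3 -m inch '[{"dx":0,"dy":0,"dz":-1.5,"rx":0,"ry":0,"rz":0,"hand":1},{"dx":0,"dy":0,"dz":0,"rx":0,"ry":0,"rz":0,"hand":0.3},{"dx":0,"dy":0,"dz":0,"rx":0,"ry":0,"rz":0,"hand":0.3},{"dx":0,"dy":0,"dz":0,"rx":0,"ry":0,"rz":0,"hand":0.3},{"dx":0,"dy":0,"dz":-20,"rx":0,"ry":0,"rz":0,"hand":0.3},{"dx":0,"dy":0,"dz":-30,"rx":0,"ry":0,"rz":0,"hand":0.3},{"dx":0,"dy":0,"dz":-30,"rx":0,"ry":0,"rz":0,"hand":0.3},{"dx":0,"dy":0,"dz":-30,"rx":0,"ry":0,"rz":0,"hand":0.3},{"dx":0,"dy":0,"dz":0,"rx":0,"ry":0,"rz":0,"hand":0.3},{"dx":0,"dy":0,"dz":0,"rx":0,"ry":0,"rz":0,"hand":0.3}]'
python3 - <<'E'
from h import *
np.set_printoptions(precision=4,suppress=True)
st()
k=bot.get_calibration('wrist'); im,d=bot.grab_frame('wrist'); save('wrist5',im); P=wpts(d,k); L=toloc(P,W,WY)
m=(L[...,1]>.163)&(L[...,1]<.178)&(L[...,0]<-.01)&(L[...,0]>-.08)&(P[...,2]<.33); print('grip z',np.median(P[m][:,2]),m.sum())
for c in ['scene','side']:
    im,d=bot.grab_frame(c); save(c+'5',im); P=pts(c,d); L=toloc(P,W,WY)
    m=(L[...,1]>.163)&(L[...,1]<.178)&(L[...,0]<-.01)&(L[...,0]>-.08)&(P[...,2]<.33)&(P[...,2]>.25); print('grip z',np.median(P[m][:,2]) if m.any() else 0,m.sum())
    for x in (-.035,.035):
        for y in (-.07,0,.07):
            m=(np.hypot(L[...,0]-x,L[...,1]-y)<.03)&(P[...,2]>.205)&(P[...,2]<.235)
            if m.sum()>20:
                mm=m&(P[...,2]>np.percentile(P[m][:,2],90)-.003); q=P[mm]; print(c,x,y,m.sum(),mm.sum(),q.mean(0),cv2.minEnclosingCircle(q[:,:2].astype(np.float32)))
    print('tray',[(np.round(x['centre']),round(x['score'],2)) for x in bot.tip_of(c,'tray')])
E
```

```text
clock: 11.55
position: [0.4954, -0.0551, 0.3806]
tool_rot: [3.142, 0.001, 3.105]
force: [0.1, 0.1, -0.2]
grip_width: 0.0296
11.55 [ 0.4954 -0.0551  0.3806] [3.1415 0.0007 3.1046] F [ 0.09  0.11 -0.22] w 0.0296
grip z 0.3007273314091322 2695
grip z 0.30040470021234555 147
scene -0.035 0 206 115 [ 0.5084 -0.2248  0.2196] ((0.5085771083831787, -0.22426661849021912), 0.019438302144408226)
scene 0.035 -0.07 230 133 [ 0.5755 -0.2987  0.2199] ((0.5756320357322693, -0.29914113879203796), 0.01911710947751999)
scene 0.035 0 211 123 [ 0.5746 -0.2272  0.2199] ((0.5744664669036865, -0.22882521152496338), 0.01895863004028797)
tray [(array([238., 370.]), 0.72)]
grip z 0.2998379055649619 98
side -0.035 0 125 45 [ 0.5028 -0.2248  0.2205] ((0.5030378103256226, -0.2245500683784485), 0.01779673621058464)
side 0.035 -0.07 129 58 [ 0.5691 -0.2987  0.219 ] ((0.5697376132011414, -0.2982426583766937), 0.018534786999225616)
side 0.035 0 123 51 [ 0.5683 -0.2294  0.2197] ((0.5684391856193542, -0.22933584451675415), 0.01847703568637371)
tray []
```

View pics/scene5.png

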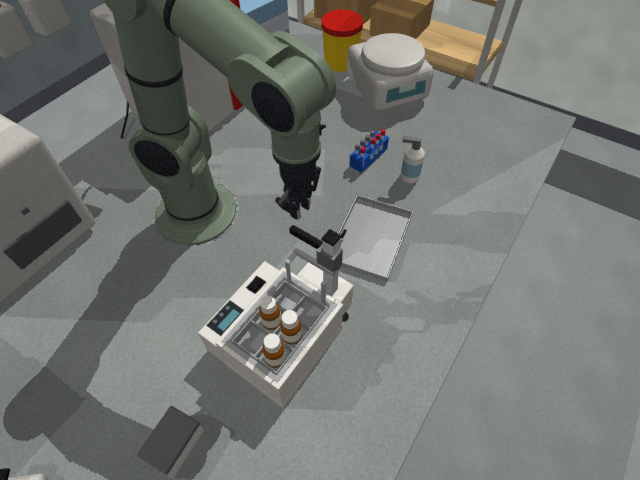

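View pics/wrist5.png

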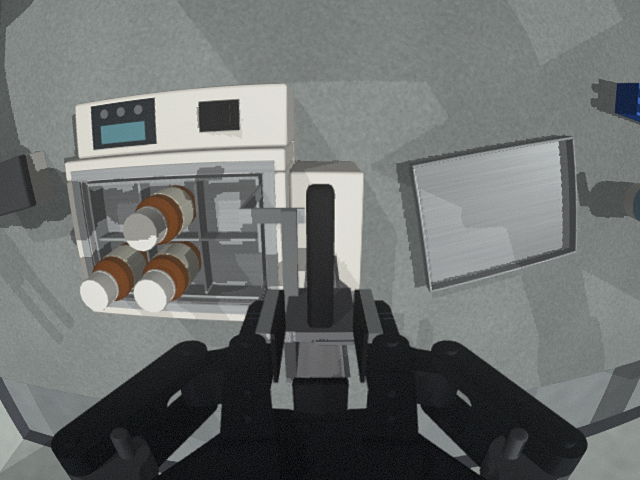

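```bash
python3 -m inch '[{"dx":0,"dy":-42,"dz":0,"rx":0,"ry":0,"rz":0,"hand":-0.25},{"dx":0,"dy":-42,"dz":0,"rx":0,"ry":0,"rz":0,"hand":-0.25},{"dx":-8,"dy":-42,"dz":0,"rx":0,"ry":0,"rz":0,"hand":-0.25},{"dx":-8,"dy":-42,"dz":20,"rx":0,"ry":0,"rz":0,"hand":-0.25},{"dx":0,"dy":0,"dz":30,"rx":0,"ry":0,"rz":0,"hand":-0.25},{"dx":0,"dy":0,"dz":30,"rx":0,"ry":0,"rz":0,"hand":-0.25},{"dx":0,"dy":0,"dz":0,"rx":0,"ry":0,"rz":0,"hand":-0.25},{"dx":0,"dy":0,"dz":0,"rx":0,"ry":0,"rz":0,"hand":-0.25}]' 40
cat >> h.py <<'E'
def caps(name=None,zc=.22):
    s=bot.observe(); k=bot.get_calibration('wrist'); im,d=bot.grab_frame('wrist')
    if name: save(name,im)
    P=wpts(d,k); m=((abs(P[...,2]-zc)<.006)&(im.min(2)>110)&(im.max(2).astype(int)-im.min(2)<30)).astype(np.uint8)
    n,l,stt,_=cv2.connectedComponentsWithStats(m)
    for i in range(1,n):
        if stt[i,4]>150:
            q=P[l==i]; c,r=cv2.minEnclosingCircle(q[:,:2].astype(np.float32)); print('cap',np.round(c,4),round(r,4),'z',round(np.median(q[:,2]),4),'n',stt[i,4],'px',stt[i,:2])
def tray(c='scene',name=None):
    K=cal(c); im,d=bot.grab_frame(c); 
    if name: save(name,im)
    r=bot.trace(c,'tray'); P=pts(c,d)
    if not r: print('no tray'); return
    m=cv2.dilate(r[0]['region'].astype(np.uint8),np.ones((9,9)))>0
    m&=(P[...,2]>.016)&(P[...,2]<.03)
    q=P[m][:,:2].astype(np.float32); print(c,'tray',round(r[0]['score'],2),len(q),cv2.minAreaRect(q))
def wtray(name=None):
    k=bot.get_calibration('wrist'); im,d=bot.grab_frame('wrist')
    if name: save(name,im)
    r=bot.trace('wrist','tray'); P=wpts(d,k)
    if not r: print('no tray'); return
    m=cv2.dilate(r[0]['region'].astype(np.uint8),np.ones((9,9)))>0
    m&=(P[...,2]>.016)&(P[...,2]<.03)
    q=P[m][:,:2].astype(np.float32); print('wrist tray',round(r[0]['score'],2),len(q),cv2.minAreaRect(q))
E
python3 - <<'E'
from h import *
st(); caps('wrist6'); tray('scene'); tray('side')
E
```

```text
clock: 12.6
position: [0.5052, -0.2234, 0.3009]
tool_rot: [-3.142, -0.001, 3.105]
force: [-0.4, -0.7, 1.7]
grip_width: 0.0534
12.6 [ 0.5052 -0.2234  0.3009] [-3.1416e+00 -7.0000e-04  3.1048e+00] F [-0.43 -0.73  1.71] w 0.0534
cap [ 0.5057 -0.2234] 0.0191 z 0.2189 n 2502 px [291 217]
cap [ 0.5721 -0.2263] 0.0193 z 0.2189 n 1845 px [292 308]
cap [ 0.5657 -0.3075] 0.0136 z 0.2189 n 245 px [198 312]
scene tray 0.83 392 ((0.5561408400535583, 0.22735419869422913), (0.20080529153347015, 0.28544071316719055), 10.849321365356445)
no tray
```

View pics/wrist6.png

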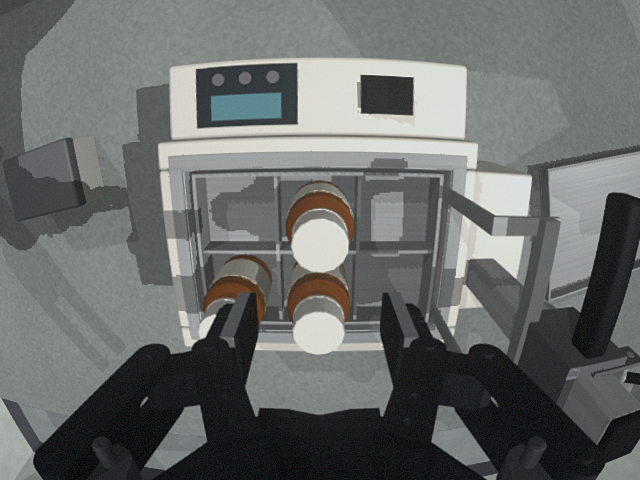

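```bash
python3 -m inch '[{"dx":0,"dy":0,"dz":30,"rx":0,"ry":0,"rz":0,"hand":-0.25},{"dx":0,"dy":0,"dz":30,"rx":0,"ry":0,"rz":0,"hand":-0.25},{"dx":0,"dy":0,"dz":30,"rx":0,"ry":0,"rz":0,"hand":-0.25},{"dx":0,"dy":0,"dz":18,"rx":0,"ry":0,"rz":0,"hand":-0.25},{"dx":0,"dy":0,"dz":0,"rx":0,"ry":0,"rz":0,"hand":-0.25},{"dx":0,"dy":0,"dz":0,"rx":0,"ry":0,"rz":0,"hand":1},{"dx":0,"dy":0,"dz":0,"rx":0,"ry":0,"rz":0,"hand":1},{"dx":0,"dy":0,"dz":0,"rx":0,"ry":0,"rz":0,"hand":1},{"dx":0,"dy":0,"dz":0,"rx":0,"ry":0,"rz":0,"hand":1}]' 35
python3 -c "
from h import *
st()
print(toworld([[0,-.075],[0,0],[0,.075]],(.5550,.2273),.189))"
```

```text
clock: 13.75
position: [0.5058, -0.2236, 0.1935]
tool_rot: [-3.141, 0.002, 3.105]
force: [0.1, 0.3, 7.4]
grip_width: 0.0372
13.75 [ 0.5058 -0.2236  0.1935] [-3.1412e+00  2.0000e-03  3.1049e+00] F [0.13 0.33 7.41] w 0.0372
[[0.56909076 0.15363555]
 [0.555      0.2273    ]
 [0.54090924 0.30096445]]
```

```bash
python3 -m inch '[{"dx":0,"dy":0,"dz":-10,"rx":0,"ry":0,"rz":0,"hand":1},{"dx":0,"dy":0,"dz":-25,"rx":0,"ry":0,"rz":0,"hand":1},{"dx":0,"dy":0,"dz":-35,"rx":0,"ry":0,"rz":0,"hand":1},{"dx":0,"dy":0,"dz":-35,"rx":0,"ry":0,"rz":0,"hand":1},{"dx":0,"dy":0,"dz":-35,"rx":0,"ry":0,"rz":0,"hand":1},{"dx":0,"dy":0,"dz":-35,"rx":0,"ry":0,"rz":0,"hand":1},{"dx":0,"dy":0,"dz":-35,"rx":0,"ry":0,"rz":0,"hand":1},{"dx":0,"dy":0,"dz":-35,"rx":0,"ry":0,"rz":0,"hand":1},{"dx":0,"dy":0,"dz":-15,"rx":0,"ry":0,"rz":0,"hand":1},{"dx":0,"dy":0,"dz":0,"rx":0,"ry":0,"rz":0,"hand":1}]'
python3 - <<'E'
from h import *
st();print(togo([.541,.301,.45],3.105)); im,d=bot.grab_frame('side'); save('side7',im)
E
```

```text
clock: 14.75
position: [0.5053, -0.2239, 0.4552]
tool_rot: [-3.141, 0.004, 3.104]
force: [-0.9, -0.1, -2.0]
grip_width: 0.0369
14.75 [ 0.5053 -0.2239  0.4552] [-3.1408  0.0036  3.1044] F [-0.88 -0.09 -1.96] w 0.0369
{'d': array([-16.2, 525.8,   4.8]), 'rot': array([-0.0008,  0.0036, -0.0006])}
```

View pics/side7.png

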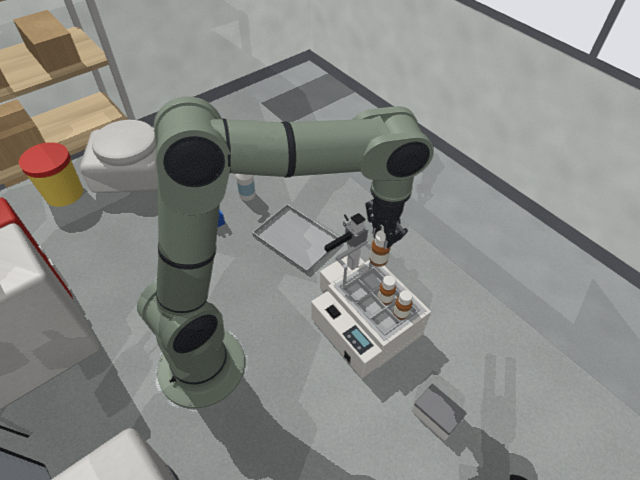

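```bash
python3 -m inch '[{"dx":0,"dy":20,"dz":0,"rx":0,"ry":0,"rz":0,"hand":1},{"dx":0,"dy":35,"dz":0,"rx":0,"ry":0,"rz":0,"hand":1},{"dx":0,"dy":40,"dz":0,"rx":0,"ry":0,"rz":0,"hand":1},{"dx":0,"dy":40,"dz":0,"rx":0,"ry":0,"rz":0,"hand":1},{"dx":0,"dy":40,"dz":0,"rx":0,"ry":0,"rz":0,"hand":1},{"dx":0,"dy":40,"dz":0,"rx":0,"ry":0,"rz":0,"hand":1},{"dx":-2,"dy":40,"dz":0,"rx":0,"ry":0,"rz":0,"hand":1},{"dx":-2,"dy":40,"dz":0,"rx":0,"ry":0,"rz":0,"hand":1},{"dx":-3,"dy":40,"dz":0,"rx":0,"ry":0,"rz":0,"hand":1},{"dx":-3,"dy":40,"dz":0,"rx":0,"ry":0,"rz":0,"hand":1}]'
python3 -m inch '[{"dx":-3,"dy":40,"dz":30,"rx":0,"ry":0,"rz":0,"hand":1},{"dx":-3,"dy":40,"dz":40,"rx":0,"ry":0,"rz":0,"hand":1},{"dx":0,"dy":30,"dz":40,"rx":0,"ry":0,"rz":0,"hand":1},{"dx":0,"dy":20,"dz":40,"rx":0,"ry":0,"rz":0,"hand":1},{"dx":0,"dy":10,"dz":40,"rx":0,"ry":0,"rz":0,"hand":1},{"dx":0,"dy":0,"dz":40,"rx":0,"ry":0,"rz":0,"hand":1},{"dx":0,"dy":0,"dz":0,"rx":0,"ry":0,"rz":0,"hand":1},{"dx":0,"dy":0,"dz":0,"rx":0,"ry":0,"rz":0,"hand":1}]'
python3 - <<'E'
from h import *
st();print(togo([.541,.301,.1],3.105)); wtray('wrist8');tray('scene','scene8');tray('side')
E
```

```text
clock: 15.8
position: [0.5284, 0.1524, 0.4516]
tool_rot: [-3.141, -0.001, 3.105]
force: [-0.5, -0.2, -0.6]
grip_width: 0.037
clock: 16.6
position: [0.5395, 0.2853, 0.2276]
tool_rot: [-3.141, -0.001, 3.104]
force: [0.6, 0.6, 0.5]
grip_width: 0.0369
16.6 [0.5395 0.2853 0.2276] [-3.1406e+00 -8.0000e-04  3.1043e+00] F [0.65 0.63 0.47] w 0.0369
{'d': array([ -1. ,  15.8, 127.6]), 'rot': array([-0.001 , -0.0008, -0.0007])}
wrist tray 0.58 3771 ((0.5544379353523254, 0.22843830287456512), (0.20079176127910614, 0.28076404333114624), 10.878456115722656)
scene tray 0.88 392 ((0.5558907985687256, 0.22733166813850403), (0.2012380063533783, 0.2854974567890167), 10.763343811035156)
side tray 0.94 303 ((0.5515221953392029, 0.2275693118572235), (0.20577971637248993, 0.2866016924381256), 10.756121635437012)
```

View pics/wrist8.png

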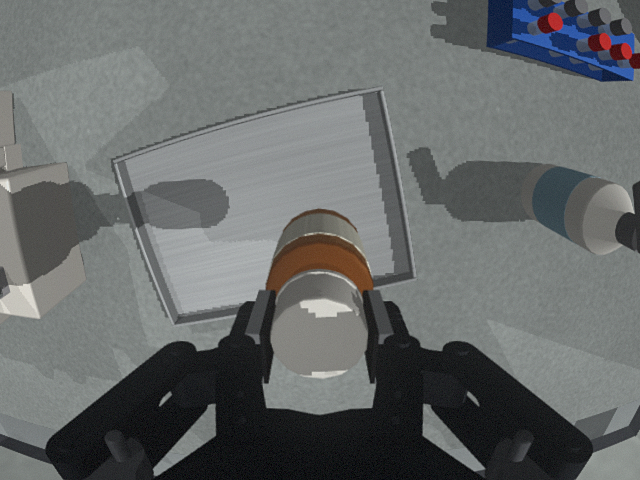

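View pics/scene8.png

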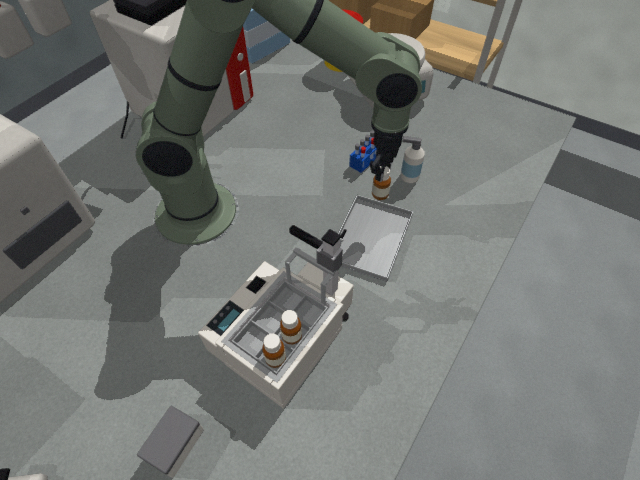

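```bash
python3 -m inch '[{"dx":-1,"dy":13,"dz":30,"rx":0,"ry":0,"rz":0,"hand":1},{"dx":0,"dy":0,"dz":35,"rx":0,"ry":0,"rz":0,"hand":1},{"dx":0,"dy":0,"dz":35,"rx":0,"ry":0,"rz":0,"hand":1},{"dx":0,"dy":0,"dz":20,"rx":0,"ry":0,"rz":0,"hand":1},{"dx":0,"dy":0,"dz":10,"rx":0,"ry":0,"rz":0,"hand":1},{"dx":0,"dy":0,"dz":6,"rx":0,"ry":0,"rz":0,"hand":1},{"dx":0,"dy":0,"dz":0,"rx":0,"ry":0,"rz":0,"hand":1},{"dx":0,"dy":0,"dz":0,"rx":0,"ry":0,"rz":0,"hand":1}]'
python3 -m inch '[{"dx":0,"dy":0,"dz":2,"rx":0,"ry":0,"rz":0,"hand":1},{"dx":0,"dy":0,"dz":2,"rx":0,"ry":0,"rz":0,"hand":1},{"dx":0,"dy":0,"dz":0,"rx":0,"ry":0,"rz":0,"hand":1}]'
```

```text
clock: 17.7
position: [0.5417, 0.2991, 0.0923]
tool_rot: [3.141, 0.001, 3.105]
force: [0.3, -0.1, -0.3]
grip_width: 0.0368
clock: 18.0
position: [0.541, 0.2988, 0.0872]
tool_rot: [3.142, -0.0, 3.105]
force: [0.3, 0.2, -1.0]
grip_width: 0.0368
```

```bash
python3 -m inch '[{"dx":0,"dy":0,"dz":2,"rx":0,"ry":0,"rz":0,"hand":1},{"dx":0,"dy":0,"dz":1,"rx":0,"ry":0,"rz":0,"hand":1},{"dx":0,"dy":0,"dz":0,"rx":0,"ry":0,"rz":0,"hand":1}]'
python3 -m inch '[{"dx":0,"dy":0,"dz":1,"rx":0,"ry":0,"rz":0,"hand":1},{"dx":0,"dy":0,"dz":0,"rx":0,"ry":0,"rz":0,"hand":1}]'
python3 -m inch '[{"dx":0,"dy":0,"dz":1,"rx":0,"ry":0,"rz":0,"hand":1},{"dx":0,"dy":0,"dz":0,"rx":0,"ry":0,"rz":0,"hand":1}]'
```

```text
clock: 18.3
position: [0.541, 0.2988, 0.084]
tool_rot: [-3.141, -0.0, 3.105]
force: [-0.1, -1.1, -1.1]
grip_width: 0.0368
clock: 18.5
position: [0.5411, 0.2988, 0.0831]
tool_rot: [-3.142, -0.0, 3.105]
force: [-0.5, -0.1, -1.0]
grip_width: 0.0372
clock: 18.7
position: [0.5414, 0.299, 0.0829]
tool_rot: [3.141, 0.001, 3.105]
force: [-3.2, -1.5, 11.9]
grip_width: 0.0369
```

Contact on the floor. Release gently, rise.

```bash
python3 -m inch '[{"dx":0,"dy":0,"dz":-0.7,"rx":0,"ry":0,"rz":0,"hand":1},{"dx":0,"dy":0,"dz":0,"rx":0,"ry":0,"rz":0,"hand":0},{"dx":0,"dy":0,"dz":0,"rx":0,"ry":0,"rz":0,"hand":-0.25},{"dx":0,"dy":0,"dz":0,"rx":0,"ry":0,"rz":0,"hand":-0.25},{"dx":0,"dy":0,"dz":-20,"rx":0,"ry":0,"rz":0,"hand":-0.25},{"dx":0,"dy":0,"dz":-40,"rx":0,"ry":0,"rz":0,"hand":-0.25},{"dx":0,"dy":0,"dz":-40,"rx":0,"ry":0,"rz":0,"hand":-0.25},{"dx":0,"dy":0,"dz":-40,"rx":0,"ry":0,"rz":0,"hand":-0.25},{"dx":0,"dy":0,"dz":-40,"rx":0,"ry":0,"rz":0,"hand":-0.25},{"dx":0,"dy":0,"dz":-40,"rx":0,"ry":0,"rz":0,"hand":-0.25}]'
python3 -m inch '[{"dx":0,"dy":-10,"dz":-40,"rx":0,"ry":0,"rz":0,"hand":-0.25},{"dx":0,"dy":-20,"dz":-40,"rx":0,"ry":0,"rz":0,"hand":-0.25},{"dx":0,"dy":-40,"dz":-20,"rx":0,"ry":0,"rz":0,"hand":-0.25}]'
python3 - <<'E'
from h import *
st(); wtray('wrist9');tray('scene');print(togo([.572,-.228,.42],3.105))
E
```

```text
clock: 19.7
position: [0.5408, 0.2986, 0.3046]
tool_rot: [3.142, 0.0, 3.105]
force: [0.5, 0.1, -0.4]
grip_width: 0.0537
clock: 20.0
position: [0.5385, 0.2305, 0.4057]
tool_rot: [3.139, 0.002, 3.108]
force: [0.4, 0.1, -0.1]
grip_width: 0.0531
20.0 [0.5385 0.2305 0.4057] [3.1393e+00 2.4000e-03 3.1083e+00] F [ 0.36  0.11 -0.09] w 0.0531
wrist tray 0.66 2150 ((0.5543731451034546, 0.22813867032527924), (0.20132087171077728, 0.28135108947753906), 10.828408241271973)
scene tray 0.64 395 ((0.5559501647949219, 0.22634869813919067), (0.20121370255947113, 0.2866848409175873), 10.82684326171875)
{'d': array([ -50.8, -454.7,  -17. ]), 'rot': array([ 0.0007,  0.0008, -0.0015])}
```

View pics/wrist9.png

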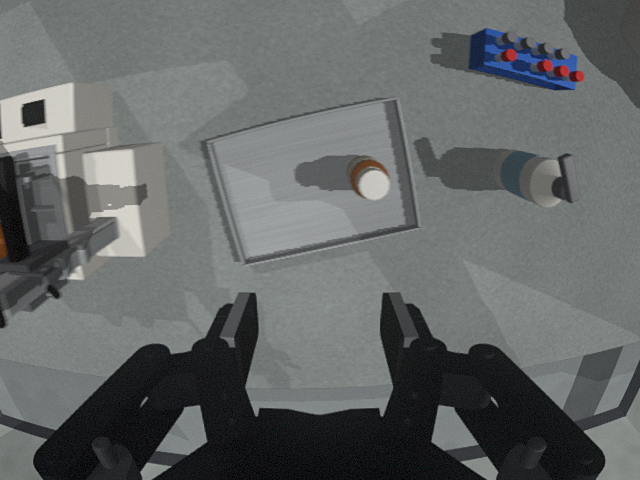

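```bash
python3 -m inch '[{"dx":0,"dy":-40,"dz":-20,"rx":0,"ry":0,"rz":0,"hand":-0.25},{"dx":0,"dy":-45,"dz":0,"rx":0,"ry":0,"rz":0,"hand":-0.25},{"dx":0,"dy":-45,"dz":0,"rx":0,"ry":0,"rz":0,"hand":-0.25},{"dx":0,"dy":-45,"dz":0,"rx":0,"ry":0,"rz":0,"hand":-0.25},{"dx":0,"dy":-45,"dz":0,"rx":0,"ry":0,"rz":0,"hand":-0.25},{"dx":-8,"dy":-45,"dz":0,"rx":0,"ry":0,"rz":0,"hand":-0.25},{"dx":-10,"dy":-45,"dz":0,"rx":0,"ry":0,"rz":0,"hand":-0.25},{"dx":-10,"dy":-45,"dz":0,"rx":0,"ry":0,"rz":0,"hand":-0.25},{"dx":-10,"dy":-45,"dz":0,"rx":0,"ry":0,"rz":0,"hand":-0.25},{"dx":-10,"dy":-40,"dz":0,"rx":0,"ry":0,"rz":0,"hand":-0.25}]'
python3 -m inch '[{"dx":0,"dy":0,"dz":30,"rx":0,"ry":0,"rz":0,"hand":-0.25},{"dx":0,"dy":0,"dz":40,"rx":0,"ry":0,"rz":0,"hand":-0.25},{"dx":0,"dy":0,"dz":40,"rx":0,"ry":0,"rz":0,"hand":-0.25},{"dx":0,"dy":0,"dz":0,"rx":0,"ry":0,"rz":0,"hand":-0.25},{"dx":0,"dy":0,"dz":0,"rx":0,"ry":0,"rz":0,"hand":-0.25}]'
python3 - <<'E'
from h import *
st(); caps('wrist10');print(togo([.572,-.227,.192],3.105))
E
```

```text
clock: 21.2
position: [0.5707, -0.2138, 0.4217]
tool_rot: [3.141, -0.001, 3.106]
force: [1.0, 1.3, 0.6]
grip_width: 0.0535
clock: 21.7
position: [0.5707, -0.212, 0.3132]
tool_rot: [3.141, -0.001, 3.106]
force: [0.3, -0.3, 0.5]
grip_width: 0.0535
21.7 [ 0.5707 -0.212   0.3132] [ 3.1415e+00 -1.0000e-03  3.1055e+00] F [ 0.33 -0.29  0.48] w 0.0535
cap [ 0.5722 -0.227 ] 0.0192 z 0.219 n 2286 px [271 214]
cap [ 0.5728 -0.2977] 0.0192 z 0.2191 n 1927 px [174 219]
{'d': array([ -1.3, -14.5, 122.4]), 'rot': array([-0.0004,  0.0011,  0.0003])}
```

View pics/wrist10.png

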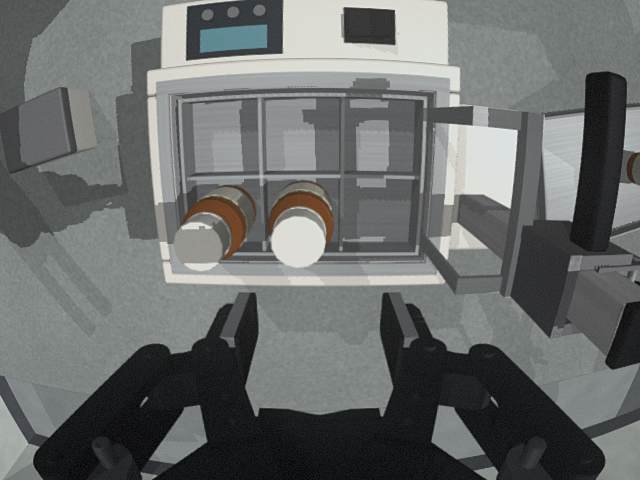

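```bash
python3 -m inch '[{"dx":-1.5,"dy":-14.5,"dz":20,"rx":0,"ry":0,"rz":0,"hand":-0.15},{"dx":0,"dy":0,"dz":30,"rx":0,"ry":0,"rz":0,"hand":-0.15},{"dx":0,"dy":0,"dz":0,"rx":0,"ry":0,"rz":0,"hand":-0.15},{"dx":0,"dy":0,"dz":0,"rx":0,"ry":0,"rz":0,"hand":-0.15}]'
python3 -m inch '[{"dx":0,"dy":0,"dz":30,"rx":0,"ry":0,"rz":0,"hand":-0.15},{"dx":0,"dy":0,"dz":25,"rx":0,"ry":0,"rz":0,"hand":-0.15},{"dx":0,"dy":0,"dz":15,"rx":0,"ry":0,"rz":0,"hand":-0.15},{"dx":0,"dy":0,"dz":0,"rx":0,"ry":0,"rz":0,"hand":-0.15},{"dx":0,"dy":0,"dz":0,"rx":0,"ry":0,"rz":0,"hand":-0.15}]'
python3 - <<'E'
from h import *
st(); im,d=bot.grab_frame('wrist'); save('wrist11',im)
E
```

```text
clock: 22.15
position: [0.572, -0.2271, 0.2648]
tool_rot: [-3.141, 0.001, 3.105]
force: [0.8, 0.6, 0.9]
grip_width: 0.0492
clock: 22.65
position: [0.5722, -0.2273, 0.1949]
tool_rot: [-3.141, 0.002, 3.105]
force: [0.6, -0.2, 0.8]
grip_width: 0.049
22.65 [ 0.5722 -0.2273  0.1949] [-3.1411e+00  2.2000e-03  3.1050e+00] F [ 0.63 -0.22  0.76] w 0.049
```

View pics/wrist11.png

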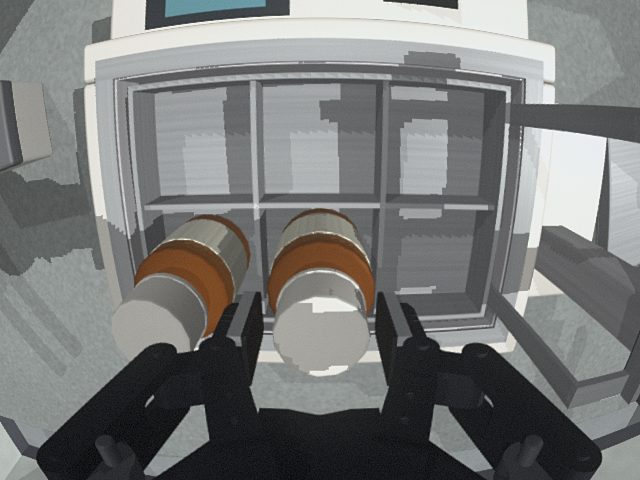

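```bash
python3 -m inch '[{"dx":0,"dy":0,"dz":2,"rx":0,"ry":0,"rz":0,"hand":1},{"dx":0,"dy":0,"dz":0,"rx":0,"ry":0,"rz":0,"hand":1},{"dx":0,"dy":0,"dz":0,"rx":0,"ry":0,"rz":0,"hand":1},{"dx":0,"dy":0,"dz":0,"rx":0,"ry":0,"rz":0,"hand":1}]' 35
python3 -m inch '[{"dx":0,"dy":0,"dz":-10,"rx":0,"ry":0,"rz":0,"hand":1},{"dx":0,"dy":0,"dz":-25,"rx":0,"ry":0,"rz":0,"hand":1},{"dx":0,"dy":0,"dz":-35,"rx":0,"ry":0,"rz":0,"hand":1},{"dx":0,"dy":0,"dz":-35,"rx":0,"ry":0,"rz":0,"hand":1},{"dx":0,"dy":0,"dz":-35,"rx":0,"ry":0,"rz":0,"hand":1},{"dx":0,"dy":0,"dz":-35,"rx":0,"ry":0,"rz":0,"hand":1},{"dx":0,"dy":0,"dz":-35,"rx":0,"ry":0,"rz":0,"hand":1},{"dx":0,"dy":0,"dz":-35,"rx":0,"ry":0,"rz":0,"hand":1},{"dx":0,"dy":0,"dz":-15,"rx":0,"ry":0,"rz":0,"hand":1},{"dx":0,"dy":0,"dz":0,"rx":0,"ry":0,"rz":0,"hand":1}]'
python3 - <<'E'
from h import *
st();print(togo([.5545,.2275,.45],3.105)); tray('scene','scene12')
E
```

```text
clock: 23.1
position: [0.5723, -0.2272, 0.1928]
tool_rot: [-3.141, 0.003, 3.105]
force: [-0.5, 2.7, 12.0]
grip_width: 0.0372
clock: 24.1
position: [0.5714, -0.2276, 0.4539]
tool_rot: [-3.141, 0.004, 3.104]
force: [-1.0, 0.7, -1.5]
grip_width: 0.0369
24.1 [ 0.5714 -0.2276  0.4539] [-3.1405  0.004   3.1044] F [-1.02  0.72 -1.51] w 0.0369
{'d': array([ 33.8, 454.2,   3.2]), 'rot': array([-0.001 ,  0.004 , -0.0006])}
scene tray 0.68 392 ((0.5569289922714233, 0.2265719175338745), (0.20057892799377441, 0.2864668369293213), 11.194182395935059)
```

View pics/scene12.png

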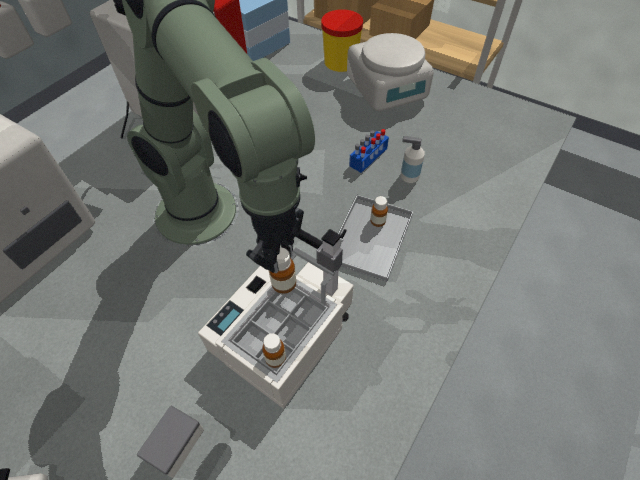

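```bash
python3 -m inch '[{"dx":12,"dy":20,"dz":-10,"rx":0,"ry":0,"rz":0,"hand":1},{"dx":12,"dy":35,"dz":0,"rx":0,"ry":0,"rz":0,"hand":1},{"dx":12,"dy":40,"dz":0,"rx":0,"ry":0,"rz":0,"hand":1},{"dx":10,"dy":40,"dz":0,"rx":0,"ry":0,"rz":0,"hand":1},{"dx":0,"dy":40,"dz":0,"rx":0,"ry":0,"rz":0,"hand":1},{"dx":0,"dy":40,"dz":0,"rx":0,"ry":0,"rz":0,"hand":1},{"dx":-3,"dy":40,"dz":0,"rx":0,"ry":0,"rz":0,"hand":1},{"dx":-3,"dy":40,"dz":0,"rx":0,"ry":0,"rz":0,"hand":1},{"dx":-3,"dy":40,"dz":0,"rx":0,"ry":0,"rz":0,"hand":1},{"dx":-3,"dy":40,"dz":30,"rx":0,"ry":0,"rz":0,"hand":1}]'
python3 -m inch '[{"dx":0,"dy":35,"dz":40,"rx":0,"ry":0,"rz":0,"hand":1},{"dx":0,"dy":30,"dz":40,"rx":0,"ry":0,"rz":0,"hand":1},{"dx":0,"dy":20,"dz":40,"rx":0,"ry":0,"rz":0,"hand":1},{"dx":0,"dy":0,"dz":40,"rx":0,"ry":0,"rz":0,"hand":1},{"dx":0,"dy":0,"dz":30,"rx":0,"ry":0,"rz":0,"hand":1},{"dx":0,"dy":0,"dz":0,"rx":0,"ry":0,"rz":0,"hand":1},{"dx":0,"dy":0,"dz":0,"rx":0,"ry":0,"rz":0,"hand":1}]'
python3 - <<'E'
from h import *
st();print(togo([.5545,.2275,.092],3.105)); wtray('wrist13'); tray('scene'); tray('side')
E
```

```text
clock: 25.2
position: [0.5516, 0.1506, 0.4323]
tool_rot: [3.14, 0.003, 3.105]
force: [0.8, 0.1, -1.4]
grip_width: 0.0369
clock: 25.9
position: [0.554, 0.2314, 0.2436]
tool_rot: [-3.141, -0.001, 3.105]
force: [0.6, 0.0, -0.3]
grip_width: 0.0367
25.9 [0.554  0.2314 0.2436] [-3.1410e+00 -7.0000e-04  3.1045e+00] F [ 0.57  0.03 -0.29] w 0.0367
{'d': array([ -0.7,  -3.8, 151.6]), 'rot': array([-0.0006, -0.0007, -0.0005])}
wrist tray 0.91 3840 ((0.5544558167457581, 0.22826875746250153), (0.20073360204696655, 0.28050297498703003), 10.749791145324707)
scene tray 0.67 369 ((0.5561197996139526, 0.2280806005001068), (0.20034261047840118, 0.28692078590393066), 10.880078315734863)
side tray 0.68 310 ((0.5515847206115723, 0.2288721203804016), (0.2070475071668625, 0.28497397899627686), 11.033112525939941)
```

View pics/wrist13.png

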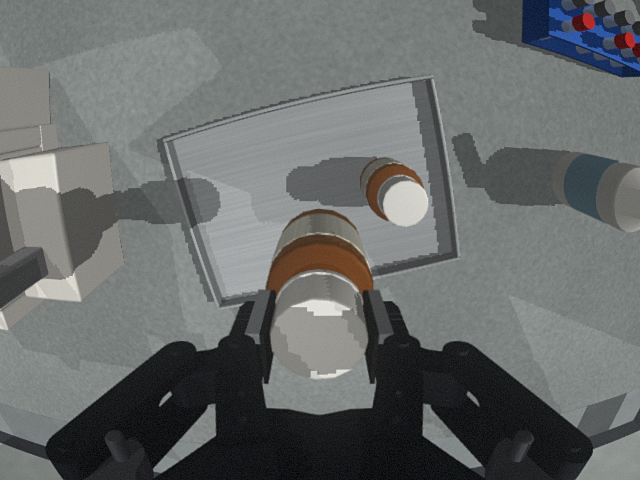

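```bash
python3 -m inch '[{"dx":0,"dy":-6,"dz":30,"rx":0,"ry":0,"rz":0,"hand":1},{"dx":0,"dy":0,"dz":35,"rx":0,"ry":0,"rz":0,"hand":1},{"dx":0,"dy":0,"dz":35,"rx":0,"ry":0,"rz":0,"hand":1},{"dx":0,"dy":0,"dz":30,"rx":0,"ry":0,"rz":0,"hand":1},{"dx":0,"dy":0,"dz":15,"rx":0,"ry":0,"rz":0,"hand":1},{"dx":0,"dy":0,"dz":8,"rx":0,"ry":0,"rz":0,"hand":1},{"dx":0,"dy":0,"dz":3,"rx":0,"ry":0,"rz":0,"hand":1},{"dx":0,"dy":0,"dz":0,"rx":0,"ry":0,"rz":0,"hand":1},{"dx":0,"dy":0,"dz":0,"rx":0,"ry":0,"rz":0,"hand":1}]'
python3 -m inch '[{"dx":0,"dy":0,"dz":2,"rx":0,"ry":0,"rz":0,"hand":1},{"dx":0,"dy":0,"dz":0,"rx":0,"ry":0,"rz":0,"hand":1}]'
```

```text
clock: 27.1
position: [0.5545, 0.2259, 0.0885]
tool_rot: [3.141, 0.001, 3.105]
force: [-0.1, 0.0, -1.4]
grip_width: 0.0367
clock: 27.3
position: [0.554, 0.2258, 0.0856]
tool_rot: [3.141, 0.0, 3.105]
force: [0.2, -0.7, -0.1]
grip_width: 0.0369
```

```bash
python3 -m inch '[{"dx":0,"dy":0,"dz":2,"rx":0,"ry":0,"rz":0,"hand":1},{"dx":0,"dy":0,"dz":0,"rx":0,"ry":0,"rz":0,"hand":1}]'
python3 -m inch '[{"dx":0,"dy":0,"dz":1,"rx":0,"ry":0,"rz":0,"hand":1},{"dx":0,"dy":0,"dz":0,"rx":0,"ry":0,"rz":0,"hand":1}]'
python3 -m inch '[{"dx":0,"dy":0,"dz":0.8,"rx":0,"ry":0,"rz":0,"hand":1},{"dx":0,"dy":0,"dz":0,"rx":0,"ry":0,"rz":0,"hand":1}]'
```

```text
clock: 27.5
position: [0.5538, 0.2256, 0.0832]
tool_rot: [-3.142, -0.0, 3.105]
force: [0.3, -0.0, -1.1]
grip_width: 0.037
clock: 27.7
position: [0.554, 0.2257, 0.0825]
tool_rot: [3.141, 0.0, 3.105]
force: [-0.5, 0.2, 2.9]
grip_width: 0.0371
clock: 27.9
position: [0.5543, 0.2258, 0.0824]
tool_rot: [3.141, 0.001, 3.105]
force: [-3.2, -0.6, 15.6]
grip_width: 0.0372
```

```bash
python3 -m inch '[{"dx":0,"dy":0,"dz":-0.8,"rx":0,"ry":0,"rz":0,"hand":1},{"dx":0,"dy":0,"dz":0,"rx":0,"ry":0,"rz":0,"hand":0},{"dx":0,"dy":0,"dz":0,"rx":0,"ry":0,"rz":0,"hand":-0.15},{"dx":0,"dy":0,"dz":0,"rx":0,"ry":0,"rz":0,"hand":-0.15},{"dx":0,"dy":0,"dz":-20,"rx":0,"ry":0,"rz":0,"hand":-0.15},{"dx":0,"dy":0,"dz":-40,"rx":0,"ry":0,"rz":0,"hand":-0.15},{"dx":0,"dy":0,"dz":-40,"rx":0,"ry":0,"rz":0,"hand":-0.15},{"dx":0,"dy":0,"dz":-40,"rx":0,"ry":0,"rz":0,"hand":-0.15},{"dx":0,"dy":0,"dz":-40,"rx":0,"ry":0,"rz":0,"hand":-0.15},{"dx":0,"dy":0,"dz":-40,"rx":0,"ry":0,"rz":0,"hand":-0.15}]'
python3 -m inch '[{"dx":0,"dy":0,"dz":-40,"rx":0,"ry":0,"rz":0,"hand":-0.25},{"dx":0,"dy":0,"dz":-40,"rx":0,"ry":0,"rz":0,"hand":-0.25},{"dx":0,"dy":0,"dz":-40,"rx":0,"ry":0,"rz":0,"hand":-0.25}]'
python3 - <<'E'
from h import *
st(); wtray('wrist14');caps(zc=.109);print(togo([.5728,-.2977,.42],3.105))
E
```

```text
clock: 28.9
position: [0.5536, 0.2255, 0.304]
tool_rot: [3.142, 0.0, 3.105]
force: [1.2, 0.5, -0.8]
grip_width: 0.0489
clock: 29.2
position: [0.5536, 0.2255, 0.4241]
tool_rot: [3.141, 0.0, 3.105]
force: [1.1, 0.2, 0.1]
grip_width: 0.0536
29.2 [0.5536 0.2255 0.4241] [3.1415e+00 1.0000e-04 3.1047e+00] F [1.15 0.18 0.15] w 0.0536
wrist tray 0.93 2091 ((0.5544012784957886, 0.22792339324951172), (0.20129048824310303, 0.2815427780151367), 10.800716400146484)
cap [ 0.4212 -0.0893] 0.0461 z 0.1091 n 290 px [85 70]
cap [ 0.557 -0.058] 0.0937 z 0.1086 n 4827 px [ 88 134]
cap [0.5415 0.2988] 0.0189 z 0.1082 n 670 px [362 153]
cap [0.554  0.2257] 0.0195 z 0.1082 n 683 px [304 164]
{'d': array([ -37.6, -522.4,    3.6]), 'rot': array([ 0.002 ,  0.0033, -0.0004])}
```

View pics/wrist14.png

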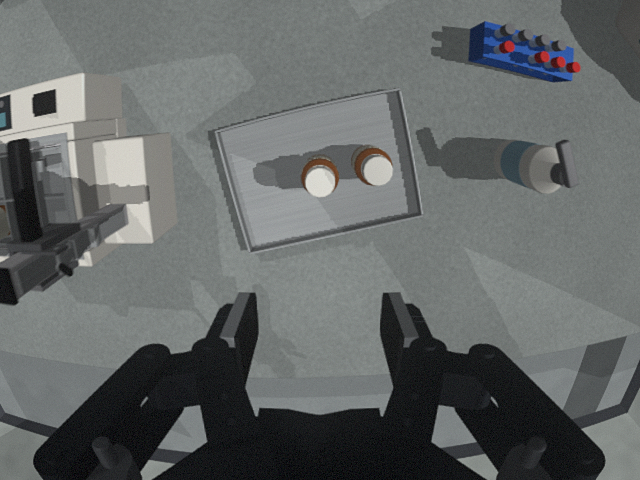

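```bash
python3 -m inch '[{"dx":0,"dy":-30,"dz":0,"rx":0,"ry":0,"rz":0,"hand":-0.25},{"dx":0,"dy":-45,"dz":0,"rx":0,"ry":0,"rz":0,"hand":-0.25},{"dx":0,"dy":-45,"dz":0,"rx":0,"ry":0,"rz":0,"hand":-0.25},{"dx":0,"dy":-45,"dz":0,"rx":0,"ry":0,"rz":0,"hand":-0.25},{"dx":0,"dy":-45,"dz":0,"rx":0,"ry":0,"rz":0,"hand":-0.25},{"dx":0,"dy":-45,"dz":0,"rx":0,"ry":0,"rz":0,"hand":-0.25},{"dx":-6,"dy":-45,"dz":0,"rx":0,"ry":0,"rz":0,"hand":-0.25},{"dx":-6,"dy":-45,"dz":0,"rx":0,"ry":0,"rz":0,"hand":-0.25},{"dx":-6,"dy":-45,"dz":0,"rx":0,"ry":0,"rz":0,"hand":-0.25},{"dx":-6,"dy":-45,"dz":0,"rx":0,"ry":0,"rz":0,"hand":-0.25}]'
python3 -m inch '[{"dx":-7,"dy":-45,"dz":20,"rx":0,"ry":0,"rz":0,"hand":-0.25},{"dx":-7,"dy":-42,"dz":40,"rx":0,"ry":0,"rz":0,"hand":-0.25},{"dx":0,"dy":0,"dz":40,"rx":0,"ry":0,"rz":0,"hand":-0.25},{"dx":0,"dy":0,"dz":20,"rx":0,"ry":0,"rz":0,"hand":-0.25},{"dx":0,"dy":0,"dz":0,"rx":0,"ry":0,"rz":0,"hand":-0.25},{"dx":0,"dy":0,"dz":0,"rx":0,"ry":0,"rz":0,"hand":-0.25}]'
python3 - <<'E'
from h import *
st(); caps('wrist15');print(togo([.5728,-.2977,.193],3.105))
E
```

```text
clock: 30.35
position: [0.5615, -0.2116, 0.4213]
tool_rot: [3.141, -0.001, 3.105]
force: [0.5, 1.0, 0.3]
grip_width: 0.0531
clock: 30.95
position: [0.5719, -0.2913, 0.3083]
tool_rot: [-3.142, -0.0, 3.105]
force: [0.3, 0.6, 0.6]
grip_width: 0.0535
30.95 [ 0.5719 -0.2913  0.3083] [-3.1415e+00 -5.0000e-04  3.1049e+00] F [0.28 0.6  0.6 ] w 0.0535
cap [ 0.5731 -0.2976] 0.0191 z 0.219 n 2368 px [282 214]
{'d': array([ -0.7,  -6.2, 116.2]), 'rot': array([-0.0005,  0.001 , -0.    ])}
```

View pics/wrist15.png

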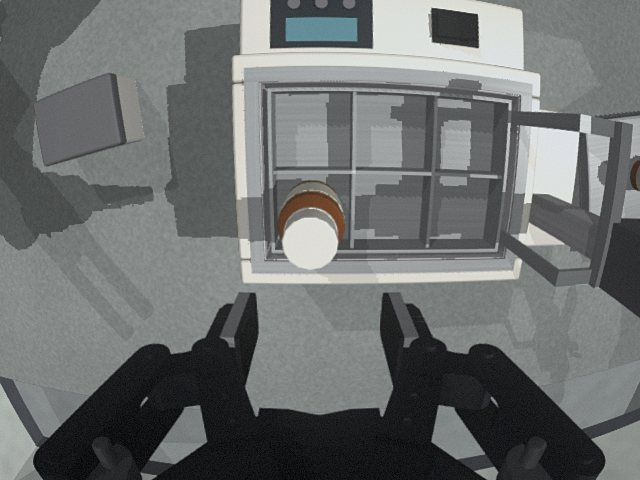

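```bash
python3 -m inch '[{"dx":-1,"dy":-6,"dz":20,"rx":0,"ry":0,"rz":0,"hand":-0.25},{"dx":0,"dy":0,"dz":30,"rx":0,"ry":0,"rz":0,"hand":-0.25},{"dx":0,"dy":0,"dz":30,"rx":0,"ry":0,"rz":0,"hand":-0.25},{"dx":0,"dy":0,"dz":25,"rx":0,"ry":0,"rz":0,"hand":-0.25},{"dx":0,"dy":0,"dz":11,"rx":0,"ry":0,"rz":0,"hand":-0.25},{"dx":0,"dy":0,"dz":0,"rx":0,"ry":0,"rz":0,"hand":-0.25},{"dx":0,"dy":0,"dz":0,"rx":0,"ry":0,"rz":0,"hand":1},{"dx":0,"dy":0,"dz":0,"rx":0,"ry":0,"rz":0,"hand":1},{"dx":0,"dy":0,"dz":0,"rx":0,"ry":0,"rz":0,"hand":1},{"dx":0,"dy":0,"dz":0,"rx":0,"ry":0,"rz":0,"hand":1}]' 35
python3 -m inch '[{"dx":0,"dy":0,"dz":-10,"rx":0,"ry":0,"rz":0,"hand":1},{"dx":0,"dy":0,"dz":-25,"rx":0,"ry":0,"rz":0,"hand":1},{"dx":0,"dy":0,"dz":-35,"rx":0,"ry":0,"rz":0,"hand":1},{"dx":0,"dy":0,"dz":-35,"rx":0,"ry":0,"rz":0,"hand":1},{"dx":0,"dy":0,"dz":-35,"rx":0,"ry":0,"rz":0,"hand":1},{"dx":0,"dy":0,"dz":-35,"rx":0,"ry":0,"rz":0,"hand":1},{"dx":0,"dy":0,"dz":-35,"rx":0,"ry":0,"rz":0,"hand":1},{"dx":0,"dy":0,"dz":-35,"rx":0,"ry":0,"rz":0,"hand":1},{"dx":0,"dy":0,"dz":-20,"rx":0,"ry":0,"rz":0,"hand":1},{"dx":0,"dy":0,"dz":0,"rx":0,"ry":0,"rz":0,"hand":1}]'
python3 - <<'E'
from h import *
st();print(togo([.5675,.153,.45],3.105)); tray('scene','scene16')
E
```

```text
clock: 32.0
position: [0.5734, -0.2977, 0.1938]
tool_rot: [-3.141, 0.003, 3.105]
force: [0.3, 0.4, 7.9]
grip_width: 0.0371
clock: 33.0
position: [0.5727, -0.2979, 0.461]
tool_rot: [-3.14, 0.005, 3.104]
force: [-0.1, -0.4, -1.0]
grip_width: 0.0367
33.0 [ 0.5727 -0.2979  0.461 ] [-3.1397  0.0046  3.1045] F [-0.1  -0.36 -1.  ] w 0.0367
{'d': array([ 22. , 450.4,  10. ]), 'rot': array([-0.0019,  0.0046, -0.0005])}
scene tray 0.98 411 ((0.5564519166946411, 0.22752735018730164), (0.20041684806346893, 0.2857327163219452), 11.22308349609375)
```

View pics/scene16.png

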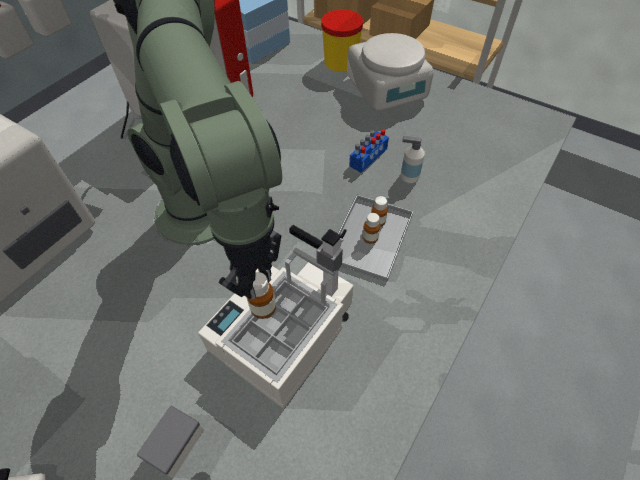

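```bash
python3 -m inch '[{"dx":12,"dy":20,"dz":0,"rx":0,"ry":0,"rz":0,"hand":1},{"dx":12,"dy":35,"dz":0,"rx":0,"ry":0,"rz":0,"hand":1},{"dx":12,"dy":40,"dz":0,"rx":0,"ry":0,"rz":0,"hand":1},{"dx":10,"dy":40,"dz":0,"rx":0,"ry":0,"rz":0,"hand":1},{"dx":0,"dy":40,"dz":0,"rx":0,"ry":0,"rz":0,"hand":1},{"dx":0,"dy":40,"dz":0,"rx":0,"ry":0,"rz":0,"hand":1},{"dx":0,"dy":40,"dz":0,"rx":0,"ry":0,"rz":0,"hand":1},{"dx":-5,"dy":40,"dz":0,"rx":0,"ry":0,"rz":0,"hand":1},{"dx":-5,"dy":40,"dz":0,"rx":0,"ry":0,"rz":0,"hand":1},{"dx":-5,"dy":40,"dz":0,"rx":0,"ry":0,"rz":0,"hand":1}]'
python3 -m inch '[{"dx":-5,"dy":35,"dz":20,"rx":0,"ry":0,"rz":0,"hand":1},{"dx":-4,"dy":30,"dz":40,"rx":0,"ry":0,"rz":0,"hand":1},{"dx":0,"dy":10,"dz":40,"rx":0,"ry":0,"rz":0,"hand":1},{"dx":0,"dy":0,"dz":40,"rx":0,"ry":0,"rz":0,"hand":1},{"dx":0,"dy":0,"dz":40,"rx":0,"ry":0,"rz":0,"hand":1},{"dx":0,"dy":0,"dz":30,"rx":0,"ry":0,"rz":0,"hand":1},{"dx":0,"dy":0,"dz":0,"rx":0,"ry":0,"rz":0,"hand":1},{"dx":0,"dy":0,"dz":0,"rx":0,"ry":0,"rz":0,"hand":1}]'
python3 - <<'E'
from h import *
st();print(togo([.568,.1525,.09],3.105)); wtray('wrist17'); caps(zc=.109);tray('scene'); tray('side')
E
```

```text
clock: 34.1
position: [0.5549, 0.0801, 0.4563]
tool_rot: [-3.141, -0.001, 3.105]
force: [0.5, -0.2, -0.2]
grip_width: 0.0367
clock: 34.9
position: [0.5671, 0.153, 0.2476]
tool_rot: [-3.141, -0.001, 3.105]
force: [0.7, -0.1, -0.1]
grip_width: 0.0368
34.9 [0.5671 0.153  0.2476] [-3.1412e+00 -6.0000e-04  3.1047e+00] F [ 0.7  -0.13 -0.14] w 0.0368
{'d': array([ -1. ,  -0.4, 157.6]), 'rot': array([-0.0004, -0.0006, -0.0003])}
wrist tray 0.78 3761 ((0.5545510053634644, 0.22826546430587769), (0.20085205137729645, 0.2809266448020935), 10.828075408935547)
cap [ 0.4104 -0.0875] 0.0338 z 0.1093 n 557 px [41 30]
cap [ 0.4568 -0.089 ] 0.0111 z 0.109 n 196 px [ 42 103]
cap [ 0.5575 -0.057 ] 0.0946 z 0.1085 n 10580 px [ 44 124]
cap [0.5417 0.299 ] 0.0189 z 0.108 n 1314 px [474 162]
cap [0.5543 0.2261] 0.0192 z 0.1081 n 1595 px [388 177]
scene tray 0.94 361 ((0.556176483631134, 0.22749686241149902), (0.2007332295179367, 0.2868957817554474), 10.983006477355957)
side tray 0.65 340 ((0.5511273145675659, 0.22742056846618652), (0.2067541480064392, 0.28687915205955505), 11.066668510437012)
```

View pics/wrist17.png

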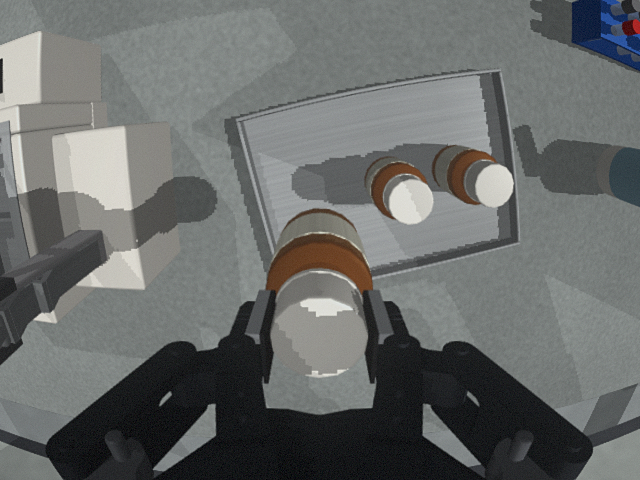

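```bash
python3 -m inch '[{"dx":-1,"dy":0,"dz":30,"rx":0,"ry":0,"rz":0,"hand":1},{"dx":0,"dy":0,"dz":35,"rx":0,"ry":0,"rz":0,"hand":1},{"dx":0,"dy":0,"dz":35,"rx":0,"ry":0,"rz":0,"hand":1},{"dx":0,"dy":0,"dz":30,"rx":0,"ry":0,"rz":0,"hand":1},{"dx":0,"dy":0,"dz":15,"rx":0,"ry":0,"rz":0,"hand":1},{"dx":0,"dy":0,"dz":10,"rx":0,"ry":0,"rz":0,"hand":1},{"dx":0,"dy":0,"dz":4,"rx":0,"ry":0,"rz":0,"hand":1},{"dx":0,"dy":0,"dz":0,"rx":0,"ry":0,"rz":0,"hand":1},{"dx":0,"dy":0,"dz":0,"rx":0,"ry":0,"rz":0,"hand":1}]'
python3 -m inch '[{"dx":0,"dy":0,"dz":2,"rx":0,"ry":0,"rz":0,"hand":1},{"dx":0,"dy":0,"dz":0,"rx":0,"ry":0,"rz":0,"hand":1}]'
```

```text
clock: 36.15
position: [0.5688, 0.1532, 0.0893]
tool_rot: [3.141, 0.001, 3.105]
force: [0.0, 0.1, -0.7]
grip_width: 0.0367
clock: 36.35
position: [0.5684, 0.1531, 0.0866]
tool_rot: [3.141, 0.001, 3.105]
force: [-0.3, 0.4, -0.9]
grip_width: 0.0369
```

```bash
python3 -m inch '[{"dx":0,"dy":0,"dz":2,"rx":0,"ry":0,"rz":0,"hand":1},{"dx":0,"dy":0,"dz":0,"rx":0,"ry":0,"rz":0,"hand":1}]'
python3 -m inch '[{"dx":0,"dy":0,"dz":1,"rx":0,"ry":0,"rz":0,"hand":1},{"dx":0,"dy":0,"dz":0,"rx":0,"ry":0,"rz":0,"hand":1}]'
python3 -m inch '[{"dx":0,"dy":0,"dz":0.7,"rx":0,"ry":0,"rz":0,"hand":1},{"dx":0,"dy":0,"dz":0,"rx":0,"ry":0,"rz":0,"hand":1}]'
```

```text
clock: 36.55
position: [0.5681, 0.153, 0.0841]
tool_rot: [-3.142, -0.0, 3.105]
force: [-0.8, 0.7, -1.0]
grip_width: 0.0367
clock: 36.75
position: [0.5682, 0.1531, 0.0832]
tool_rot: [3.142, 0.0, 3.105]
force: [0.1, -0.8, -0.1]
grip_width: 0.0367
clock: 36.95
position: [0.5685, 0.1531, 0.0832]
tool_rot: [3.141, 0.001, 3.105]
force: [-2.5, -0.8, 12.5]
grip_width: 0.0368
```

```bash
python3 -m inch '[{"dx":0,"dy":0,"dz":-0.7,"rx":0,"ry":0,"rz":0,"hand":1},{"dx":0,"dy":0,"dz":0,"rx":0,"ry":0,"rz":0,"hand":0},{"dx":0,"dy":0,"dz":0,"rx":0,"ry":0,"rz":0,"hand":-0.15},{"dx":0,"dy":0,"dz":0,"rx":0,"ry":0,"rz":0,"hand":-0.15},{"dx":0,"dy":0,"dz":-20,"rx":0,"ry":0,"rz":0,"hand":-0.15},{"dx":0,"dy":0,"dz":-40,"rx":0,"ry":0,"rz":0,"hand":-0.15},{"dx":0,"dy":0,"dz":-40,"rx":0,"ry":0,"rz":0,"hand":-0.15},{"dx":0,"dy":0,"dz":-40,"rx":0,"ry":0,"rz":0,"hand":-0.15},{"dx":0,"dy":0,"dz":-40,"rx":0,"ry":0,"rz":0,"hand":-0.15},{"dx":0,"dy":0,"dz":-40,"rx":0,"ry":0,"rz":0,"hand":-0.15}]'
python3 -m inch '[{"dx":20,"dy":0,"dz":-40,"rx":0,"ry":0,"rz":0,"hand":-0.25},{"dx":30,"dy":0,"dz":-40,"rx":0,"ry":0,"rz":0,"hand":-0.25},{"dx":30,"dy":0,"dz":-40,"rx":0,"ry":0,"rz":0,"hand":-0.25},{"dx":0,"dy":0,"dz":0,"rx":0,"ry":0,"rz":0,"hand":-0.25},{"dx":0,"dy":0,"dz":0,"rx":0,"ry":0,"rz":0,"hand":-0.25}]'
python3 - <<'E'
from h import *
st(); wtray('wrist18');caps(zc=.109);tray('scene','scene18');tray('side','side18')
k=bot.get_calibration('wrist'); 
for c in ['scene','side']:
    im,d=bot.grab_frame(c); P=pts(c,d); L=toloc(P,W,WY)
    m=(L[...,1]>.163)&(L[...,1]<.178)&(L[...,0]<-.01)&(L[...,0]>-.08)&(P[...,2]<.33)&(P[...,2]>.15); print('grip z',np.percentile(P[m][:,2],80) if m.any() else 0,m.sum())
    for y in range(40,85,5):
        m=(abs(L[...,1]-y/1000)<.003)&(abs(L[...,0]+.138)<.009)&(P[...,2]<.15)&(P[...,2]>.1)
        print(y,round(float(np.median(P[m][:,2])),4) if m.any() else None,end=' ')
    print()
E
```

```text
clock: 37.95
position: [0.5679, 0.1529, 0.305]
tool_rot: [3.142, 0.0, 3.105]
force: [0.9, 0.6, -0.5]
grip_width: 0.0494
clock: 38.45
position: [0.4881, 0.1561, 0.4241]
tool_rot: [3.14, 0.002, 3.105]
force: [0.3, -1.0, -0.2]
grip_width: 0.0532
38.45 [0.4881 0.1561 0.4241] [3.1403e+00 1.7000e-03 3.1054e+00] F [ 0.31 -0.98 -0.24] w 0.0532
wrist tray 0.58 2182 ((0.5543105602264404, 0.2276601791381836), (0.20142634212970734, 0.2808423936367035), 10.709718704223633)
cap [ 0.4269 -0.0892] 0.0505 z 0.1089 n 296 px [130 111]
cap [ 0.5507 -0.0482] 0.0838 z 0.1085 n 5003 px [138 181]
cap [0.5413 0.2991] 0.0193 z 0.108 n 571 px [417 206]
cap [0.5537 0.2257] 0.0191 z 0.108 n 615 px [361 217]
cap [0.568  0.1529] 0.0193 z 0.1081 n 629 px [306 229]
cap [ 0.575  -0.3106] 0.0337 z 0.1144 n 352 px [ 25 241]
scene tray 0.56 434 ((0.5562849640846252, 0.22748342156410217), (0.2005341798067093, 0.2879534363746643), 10.872566223144531)
side tray 0.63 388 ((0.5514753460884094, 0.22820183634757996), (0.2068832665681839, 0.28482645750045776), 11.130131721496582)
grip z 0.3021118812808925 148
40 0.1225 45 0.1279 50 0.1275 55 0.1287 60 0.1294 65 0.1317 70 0.1326 75 0.1354 80 None 
grip z 0.3020230458647859 102
40 0.121 45 0.1274 50 0.1289 55 0.13 60 0.1285 65 0.1314 70 0.1321 75 0.1343 80 None
```

View pics/scene18.png

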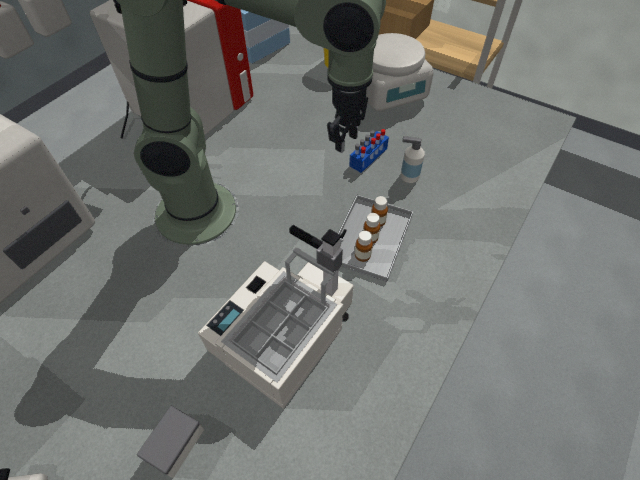

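View pics/wrist18.png

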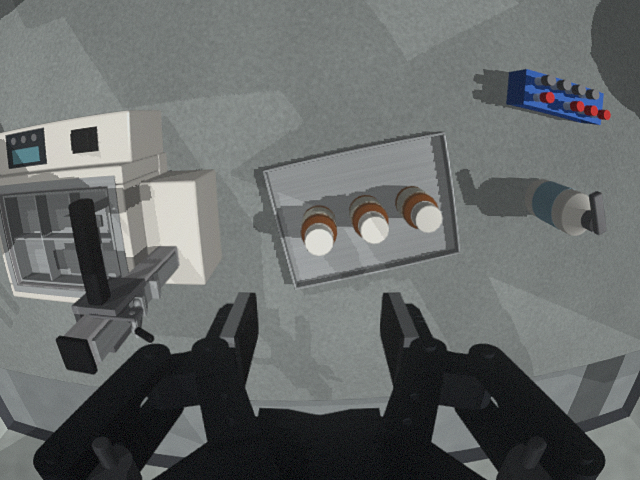

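View pics/side18.png

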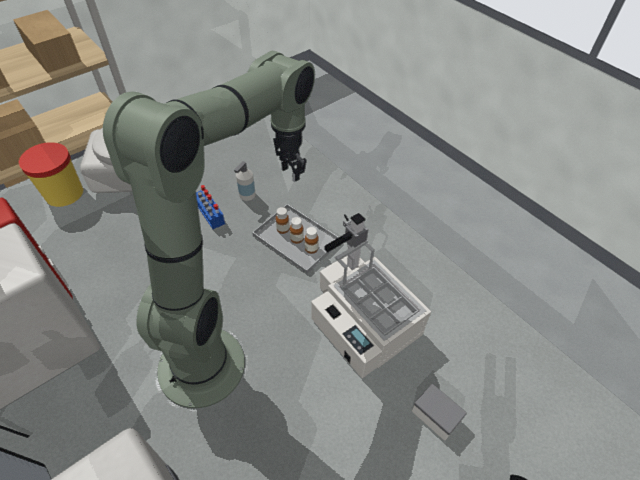

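All three bottles stand in the tray along its centre line, with the caps in wrist18 at about (318,240), (372,227) and (428,218). The carrier is empty, up and hanging, the rocker is off, and the bystanders have not moved. Handing in.

```bash
python3 -c "
from h import *
print(toloc([[.5413,.2991],[.5537,.2257],[.568,.1529]],(.5545,.2278),.189))
print(bot.job_done()); st()"
```

```text
[[ 0.00043067  0.07251031]
 [-0.0011803  -0.0019123 ]
 [-0.00081237 -0.07610256]]
the job is handed in; nothing more can be done
None
the job is handed in; nothing more can be done
```

I switched the warmer off, lifted the carrier onto the upper notch with all its bottles in it and let go. I then stood the three bottles that were present in the tray, and handed the job in at about 39 s; it gave no verdict.

My last checks, just before handing in:
- **Rocker:** off. Its +y end is about 7 mm higher than its -y end, the reverse of the start.
- **Carrier:** hanging about 80 mm up, and empty. Its grip reads 0.300 to 0.302 m against 0.221 m when it was down.
- **Bottles:** at tray y of about +73, -2 and -76 mm, all within 2 mm of the centre line. All three cap tops are level at 0.108 m, so the bottles are upright on the floor.
- **Tray:** in its starting place. I saw no sign that it had been knocked.
- **Bystanders:** none appears to have moved in the pictures. I did not measure their positions again.
- **Arm:** raised clear and touching nothing.

No check failed. The side and scene cameras disagreed by about 5 mm in x, so I used the wrist camera for the grasps and placings. I pressed the rocker harder than it needed: the wrist force showed about 44 N at the fingertips, well under the 120 N limit.

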